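# Swap the spent reagent pack of a bench analyser

## Task

Change the reagent pack of the bench analyser: press the orange release pedal right down to its stop so that the spent grey-finned pack springs out of the sloping bay, then lift that pack out and set it down flat, fin up, in the free half of the grey tray. Slide the fresh blue-finned pack from the tray, port end first, up into the bay until the catch clicks up behind it and the pedal is fully up again; let go of it, and leave the things around undisturbed.

Things in the scene. Friction and masses are not known exactly. Their poses are not given: they have to be found in the camera images.
- bay: Sloping bay of the white analyser (fixed, 125 wide, 300 high, display head on top). Origin: mid floor at the front edge of a seated pack, 48 above the worktop. x runs into the bay, 24 degrees UP; y across; z square off the floor. Slippery floor, x -33 to 93. Side rails: inner faces y = +-22, flared tops 18 high. Lip 5 high at x -37 to -33. Roof 34.5 over the floor from x = 78, back wall at 93.
- bay_entry (a point): Where the middle of a pack lies when it is set down on the bay floor between lip and roof, ready to slide in: 15 mm up the slope from the bay's origin, 16 off the floor; 3 mm either way along the slope will do. The roof keeps packs from going in from above; the tall front and head close behind the pack make the tool lean with the bay's z, 24 degrees from vertical. Axes as the bay's.
- bay_seat (a point): Where the middle of a fully seated pack lies: 44.5 mm up the slope from the bay's origin, 16 off the floor. A pack can be pushed 3 mm past it to the back wall; let go, it settles back against the catch. A white sprung ejector (26 mm stroke, 2 to 4 N, front face at x = 66 when out) pushes against the pack's port end all that way. Axes as the bay's.
- bay_port (a point): Where the centre of the port end of a seated pack lies (45 mm up the slope from bay_seat). Axes as the bay's.
- pedal_tread (a point): Middle of the top of the orange ribbed pedal tread, 46 long (along the bay's x) by 50 wide, just outside the bay's low end, about 33 above the worktop when up; moves with the pedal and sinks about 19 mm. Packs stand close above its inner edge: press it with shut fingers and the tool leaning like the bay's z. Tilted fingertips touch it first with their lower edge.
- pedal_pivot (a point): Axis of the pedal, across the bay (bay's y), 50 mm up the slope from the bay's origin and 8 below the floor. The tread moves on an arc about it.
- catch_nose (a point): Top of the orange catch nose of the pedal lever: 12 wide, 7 high above the bay floor in front of a seated pack, steep towards it, ramped on the outer side down to 18 mm out from the bay's origin. Pedal at its stop: nose below the floor, the pack springs out to the lip. A pack slid in rides over the ramp (push 8 to 15 N; hold it down, the ramp lifts its front), then the nose snaps up behind it.
- release_pedal (a joint): Angle of the pedal with its catch nose: 0 up, 0.17 rad at its stop; sprung upwards, about 2 N on the tread at first and 4 N at the stop. It frees the pack only close to the stop. While a pack slides in, it is pushed down to about 0.13 rad and springs back to 0 when the pack is caught (the click).
- spent_pack_mid (a point): Middle of the spent pack, 16 above its underside; starts seated in the bay. White box 90 (x) by 40 (y) by 32 high, 0.22 to 0.31 kg, with a grey upright grip fin on top: 50 long, 16 wide (y), 28 high, its centre 4 mm to -x and 30 above the middle; grip across the 16 mm. x points to the port end. Sprung out, its middle is 12 mm up the slope; lift it 15 mm or more square off the slope.
- fresh_pack_mid (a point): Middle of the fresh pack, 16 above its underside. Shape, size and fin as the spent pack, but with blue fin, labels and level windows, 0.25 to 0.37 kg. x points to the port end (silvery seal; goes into the bay first). A groove 14 wide under both packs, closed over the 8 mm at the -x end, passes over the catch nose; only that closed end pushes the nose down.
- fresh_pack_port (a point): Centre of the fresh pack's port end, 45 mm along its x from its middle.
- return_tray: Grey-blue open tray, fixed to the worktop, 126 (x) by 132 (y) by 20 high, walls and floor 3 thick. Origin: centre of its underside. The fresh pack lies about along x in the -y half (32 mm from the middle), the +y half is free for the spent pack.
- strip_tube: Bystander: white test strip tube with coloured squares, 53 x 49 x 126 high, loose. Origin: centre of its underside.
- specimen_cup: Bystander: specimen cup with red lid, 62 across, 72 high, loose. Origin: centre of its underside.

How it is judged:
On the way, in this order (a step that is already met when the one before it is completed fails the run):
1. the release pedal is pressed down to its stop (value of joint release_pedal above 0.15 rad), for 0.1 s.
2. the spent pack lies flat, fin up, in the grey tray (horizontal distance between spent_pack_mid and return_tray below 0.055 m and z of spent_pack_mid in the frame of return_tray between 0.013 and 0.025 m and angle between spent_pack_mid's own z axis and vertical below 0.12 rad), for 0.2 s.
At the end, for the whole second after the job is handed in: the fresh pack sits home in the bay (middle within 4 mm of its seat, port end within 5 mm of its place), catch and pedal up in front of it (below 0.05 rad); the spent pack lies flat (within 0.12 rad), fin up, on the tray's floor (middle within 55 mm of the tray's) (all of step 2 and distance between fresh_pack_mid and bay_seat below 0.004 m and distance between fresh_pack_port and bay_port below 0.005 m and value of joint release_pedal below 0.05 rad); the robot touches nothing.
It fails at once if a bystander (strip tube or specimen cup) is shifted by more than 30 mm (distance of any of strip_tube, specimen_cup from where it was at the start of the episode above 0.03 m).
It also fails if it takes over 58 s, if anything falls off the work surface, if the arm or the gripper's body presses on something with over 40 N, if the wrist force passes 120 N, or if a joint passes its speed limit or range.

## Robot

A 6-joint arm with a two-finger parallel gripper is mounted at the origin on a cart in front of the work surface, level with it; the furniture and walls round the work are solid. World frame = base frame: x ahead of the robot, y to its left, z up, the work surface at z = 0. Lengths are in m, angles in rad, forces in N, time in s.
With the tool pointing down it reaches from about 0.35 to 0.975 m from the base axis. Payload 4.9 kg.
Tool frame: the origin (TCP) lies at the very end of the fingers, on their centre line; the grasp point (between the pads) lies manip.grip_point_offset behind it (manip.grip_point_offset is the distance from the TCP to the grasp point, in m); z points along the fingers, y is the direction in which the jaws open and shut (so a half turn about z gives the same grasp; the last joint's range is limited). The gripper opens to 85 mm and grips with 20 to 120 N. Pads are 22 mm wide; open, the fingers measure 114 mm over their backs; the gripper's body (76 mm by 85 mm) begins 54 mm behind the grasp point. The pads swing forward as they close: fully open they stand 13 mm farther back than shut.
Start: joints at [-1.312, 0.053, 1.613, -0, 1.476, -0.119], TCP at [0.231, -0.581, 0.231] pointing down, gripper open.
Joint ranges: [-3.01, 3.01], [-1.01, 2.22], [0.06, 2.58], [-1.02, 4.17], [0.09, 2.62], [-3.14, 3.14]. Speed limits (rad/s): [2.57, 2.57, 3.14, 3.14, 3.14, 3.14].

## Interface

Orientations are given as a unit quaternion [w, x, y, z].
In Python, from plant import status, grab_frame, camera_params, ticket, boxes_of, outline_of, manip gives the robot as it stands. The module is installed in compiled form; this text tells all that it offers.
- The arm moves only by the tool play_rows, never from a script. Its argument "deltas" is a list of rows, each a list of 2 entries, a list of its own where there are three numbers: the shift along the world's x, y, z in m, then the turn about the world's z in rad. A call has 1 to 5 rows; each row is the pose to reach, as a shift and turn from the pose commanded when the call began; what a row does not reach only later rows make up. A row lasts 1/8 s, in which the tool goes at most 62.5 mm and 10.7 degrees, less where a joint would pass 70% of its speed; a pose out of reach is approached as far as the arm can. A call with a gripper value outside its range is refused whole. "grip" is the opening, from -1 (shut) to 1 (fully open), set as the call begins (left out, the last holds). The fingers move at their own pace and stop on an object; the grip force is fixed at half the most. Time passes only in rows, so rows that repeat a pose let the fingers close. It gives the time, the measured TCP pose, the force and the opening at its end, in the units of the state.
- status.state(): the state, without advancing time (a new reading comes with each control period).
- grab_frame(name): name is "scene" or "top" or "wrist"; returns (picture, depth): 480x640x3 uint8, blue, green, red; 480x640 float32, m along the optical axis (not along the pixel's ray), 0 where there is no reading.
- camera_params(name): a dict with "mtx" (3x3 intrinsics, pixels), "world_from_camera" (4x4, takes a point from camera to world coordinates). Camera axes: x right, y up, looking along -z (the intrinsics and any distortion apply to the point x, -y, -z); pixel columns grow to the right and rows downward; lengths in m; the calibration is good to about 2 mm. A picture is of the moment at which its call begins: read the wrist's pose just before it. camera_params takes no time and is no camera call; for the wrist camera it gives the pose at the moment of the call.
- ticket.job_done(): hands the job in, once; it reports no verdict.
Trained networks look in the newest picture that a camera, given by its name, has taken for a name from the list of things; names that differ only in an ending like _2 or _b are one class to them, and where a whole thing is asked for, a point or a joint stands for the part that bears it (a point fixed in the world has none). Each returns a list of dicts, best first, with "confidence" (0 to 1); they miss things now and then, are a little off and sometimes report something else, mostly with a low value. They report only what shows in the picture. A call takes as long as a camera call.
- boxes_of(camera, name): "box" ([left, top, right, bottom] in pixels, round what is visible of it).
- outline_of(camera, name): "region" (480x640 bool, what is visible of it) and "box" ([left, top, right, bottom] in pixels, round what is visible of it).
The state is a dict: "time": time; "joint_pos": joint angles; "joint_vel": joint speeds; "joint_efforts": joint torques, N m; "tool_pos": TCP position; "tool_rot": TCP orientation; "contact_force": force on the tool from outside, world axes, zero at the start; "ft_torque": the same for the moment, N m; "gripper_width": opening from 0.0 (shut) to 1.0 (fully open).
Only numpy, scipy, OpenCV 4.12 (cv2) and the standard library are available. Lean on these libraries where they do the work, as an engineer would, in place of code of your own. Each camera call takes 0.05 s, during which the arm holds its last target.

## Working session

There is one attempt and no reset: what is moved stays moved. The work goes in short steps, Python scripts to look and compute and a tool call to move; the robot and the scene stay as the last step left them, time stands still between calls to the robot, and variables do not carry over. Pictures are saved under pics/ and viewed, and the job is handed in when it is done.

Besides the shell and the picture viewer there is one more tool, called after ">>>" in YAML: its name, and indented under it one key for each argument. play_rows: Moves the arm, as the interface text tells. Its arguments: {"type":"object","properties":{"deltas":{"type":"array"},"grip":{"type":"number"}},"required":["deltas"]}

```bash
ls; mkdir -p pics
python3 - <<'E'
from plant import *
import plant,cv2,numpy as np
print(dir(plant),dir(manip),manip.grip_point_offset)
print(status.state())
for n in ["scene","top","wrist"]:
    p,d=grab_frame(n); cv2.imwrite(f"pics/a_{n}.png",p); np.savez(f"pics/a_{n}.npz",p=p,d=d,**camera_params(n)); print(n,camera_params(n))
E
```

```text
pics
['__builtins__', '__cached__', '__doc__', '__file__', '__loader__', '__name__', '__package__', '__spec__', 'boxes_of', 'camera_params', 'grab_frame', 'manip', 'outline_of', 'status', 'ticket'] ['IKError', '__class__', '__delattr__', '__dict__', '__dir__', '__doc__', '__eq__', '__format__', '__ge__', '__getattribute__', '__getstate__', '__gt__', '__hash__', '__init__', '__init_subclass__', '__le__', '__lt__', '__module__', '__ne__', '__new__', '__reduce__', '__reduce_ex__', '__repr__', '__setattr__', '__sizeof__', '__str__', '__subclasshook__', '__weakref__', 'grip_point_offset'] 0.0187
{'time': 0.0, 'joint_pos': array([-1.31200922e+00,  5.33371502e-02,  1.61426914e+00, -1.36677474e-05,
        1.47600549e+00, -1.19002128e-01]), 'joint_vel': array([ 0.00027886,  0.00159457,  0.00264113, -0.00042728, -0.00033525,
       -0.00084998]), 'joint_efforts': array([ 1.53583380e-03, -3.93687057e+01, -3.70173633e+01,  3.48802007e-05,
        7.18845418e-03, -8.95873029e-06]), 'tool_pos': array([ 0.23037887, -0.5803303 ,  0.23009009]), 'tool_rot': array([-1.00662247e-03,  9.82211773e-01,  1
[... 801 characters left out ...]
orld_from_camera': array([[ 0.12671321,  0.96604468, -0.22516979,  0.32562813],
       [-0.99193571,  0.12402328, -0.02611062,  0.33709238],
       [ 0.00270227,  0.22666252,  0.97396961,  0.93564685],
       [ 0.        ,  0.        ,  0.        ,  1.        ]])}
wrist {'mtx': array([[409.77190728,   0.        , 318.35393434],
       [  0.        , 409.77190728, 232.33748556],
       [  0.        ,   0.        ,   1.        ]]), 'world_from_camera': array([[ 0.36917387,  0.87923612,  0.30108885,  0.30866   ],
       [-0.92935921,  0.34976936,  0.11812222, -0.55139855],
       [-0.00145433, -0.32342733,  0.94625189,  0.37242991],
       [ 0.        ,  0.        ,  0.        ,  1.        ]])}
```

View pics/a_scene.png

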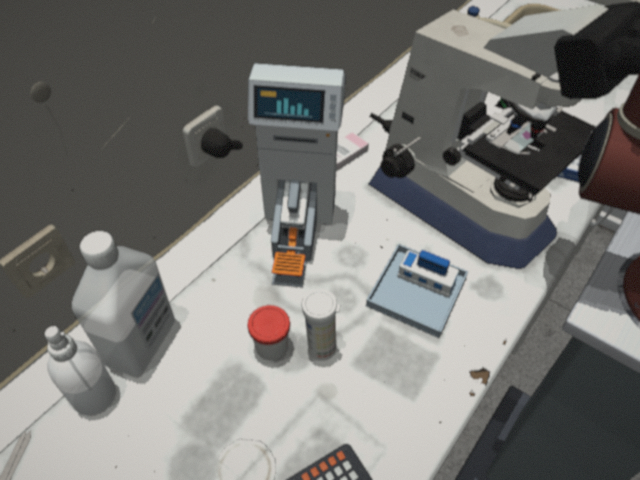

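View pics/a_top.png

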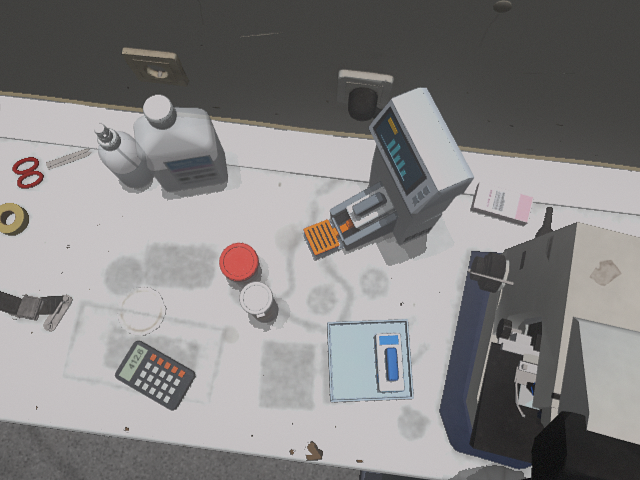

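View pics/a_wrist.png

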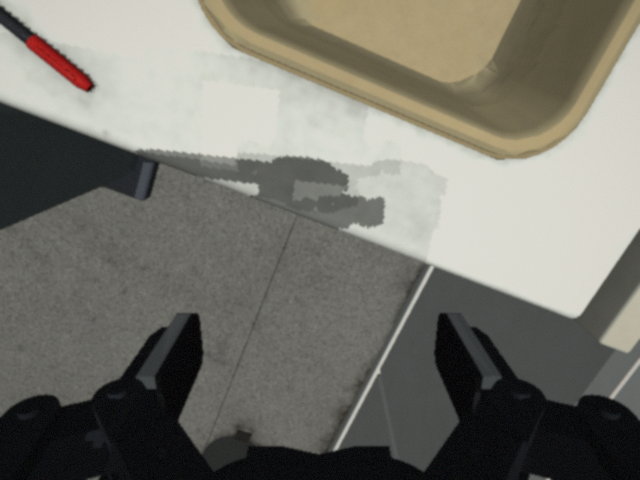

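```bash
cat > h.py <<'E'
from plant import *
import cv2,numpy as np
def cloud(p,d,C):
    K=C["mtx"];T=C["world_from_camera"]
    v,u=np.mgrid[0:480,0:640]
    x=(u-K[0,2])/K[0,0]*d; y=(v-K[1,2])/K[1,1]*d
    P=np.stack([x,-y,-d,np.ones_like(d)],-1)
    W=P@T.T
    W[d<=0]=np.nan
    return W[...,:3]
def proj(C,X):
    K=C["mtx"];T=np.linalg.inv(C["world_from_camera"])
    c=(np.c_[np.atleast_2d(X),np.ones(len(np.atleast_2d(X)))]@T.T)[:,:3]
    return np.c_[K[0,0]*c[:,0]/-c[:,2]+K[0,2], K[1,1]*-c[:,1]/-c[:,2]+K[1,2]]
E
python3 - <<'E'
from h import *
for n in ["top","scene"]:
    p,d=grab_frame(n);W=cloud(p,d,camera_params(n))
    np.save(f"pics/W_{n}.npy",W)
    for t in ["spent_pack_mid","fresh_pack_mid","return_tray","pedal_tread","strip_tube","specimen_cup","bay"]:
        o=outline_of(n,t)
        if not o: print(n,t,"none");continue
        r=o[0]["region"]; q=W[r]; q=q[~np.isnan(q).any(1)]
        np.save(f"pics/R_{n}_{t}.npy",r)
        print(n,t,round(o[0]["confidence"],2),[round(x) for x in o[0]["box"]],r.sum(),np.round(np.percentile(q,[2,50,98],axis=0),3).tolist())
W=np.load("pics/W_top.npy");print("table z",np.nanmedian(W[330:390,180:220,2]),np.nanmedian(W[300:330,420:440,2]))
E
```

```text
top spent_pack_mid 0.65 [347, 188, 395, 232] 1225 [[0.57, 0.257, 0.067], [0.592, 0.29, 0.099], [0.624, 0.321, 0.129]]
top fresh_pack_mid 0.94 [373, 334, 404, 394] 1613 [[0.323, 0.206, 0.007], [0.365, 0.232, 0.037], [0.41, 0.253, 0.066]]
top return_tray 0.84 [327, 318, 416, 402] 5083 [[0.303, 0.192, 0.001], [0.366, 0.274, 0.005], [0.432, 0.326, 0.023]]
top pedal_tread 0.64 [306, 221, 356, 254] 856 [[0.531, 0.318, 0.028], [0.558, 0.359, 0.034], [0.583, 0.388, 0.045]]
top strip_tube 0.86 [241, 286, 279, 320] 1146 [[0.404, 0.419, 0.014], [0.424, 0.438, 0.125], [0.449, 0.464, 0.129]]
top specimen_cup 0.6 [218, 245, 260, 284] 1344 [[0.461, 0.457, 0.001], [0.488, 0.483, 0.073], [0.517, 0.514, 0.076]]
top bay 0.58 [307, 211, 358, 253] 1244 [[0.53, 0.311, 0.026], [0.565, 0.35, 0.035], [0.596, 0.385, 0.047]]
scene spent_pack_mid 0.82 [277, 178, 308, 230] 1217 [[0.571, 0.256, 0.055], [0.594, 0.299, 0.093], [0.628, 0.324, 0.127]]
scene fresh_pack_mid 0.78 [395, 251, 458, 292] 1812 [[0.324, 0.21, 0.006], [0.365, 0.239, 0.035], [0.41, 0.255, 0.064]]
scene return_tray 0.69 [369, 245, 467, 337] 3990 [[0.303, 0.19, 0.0], [0.365, 0.28, 0.004], [0.435, 0.332, 0.021]]
scene pedal_tread 0.74 [271, 226, 301, 278] 764 [[0.532, 0.312, 0.027], [0.562, 0.359, 0.033], [0.589, 0.388, 0.051]]
scene strip_tube 0.79 [305, 291, 340, 362] 2025 [[0.407, 0.425, 0.009], [0.421, 0.452, 0.104], [0.45, 0.465, 0.127]]
scene specimen_cup 0.84 [247, 304, 290, 360] 1859 [[0.462, 0.459, 0.005], [0.484, 0.493, 0.071], [0.518, 0.515, 0.074]]
scene bay 0.69 [269, 226, 303, 277] 1229 [[0.532, 0.301, 0.003], [0.569, 0.344, 0.034], [0.604, 0.387, 0.05]]
table z 0.0014671148558209612 0.0013730590091892703
```

Run:
```python
import cv2,numpy as np
a=cv2.imread("pics/a_top.png")
c=cv2.resize(a[170:270,290:420],(780,600),interpolation=cv2.INTER_CUBIC);cv2.imwrite("pics/c1.png",c)
c=cv2.resize(a[310:410,310:430],(720,600),interpolation=cv2.INTER_CUBIC);cv2.imwrite("pics/c2.png",c)
a=cv2.imread("pics/a_scene.png")
c=cv2.resize(a[170:290,240:380],(700,600),interpolation=cv2.INTER_CUBIC);cv2.imwrite("pics/c3.png",c)
c=cv2.resize(a[235:345,350:480],(709,600),interpolation=cv2.INTER_CUBIC);cv2.imwrite("pics/c4.png",c)
```

```text
(no output)
```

View pics/c1.png

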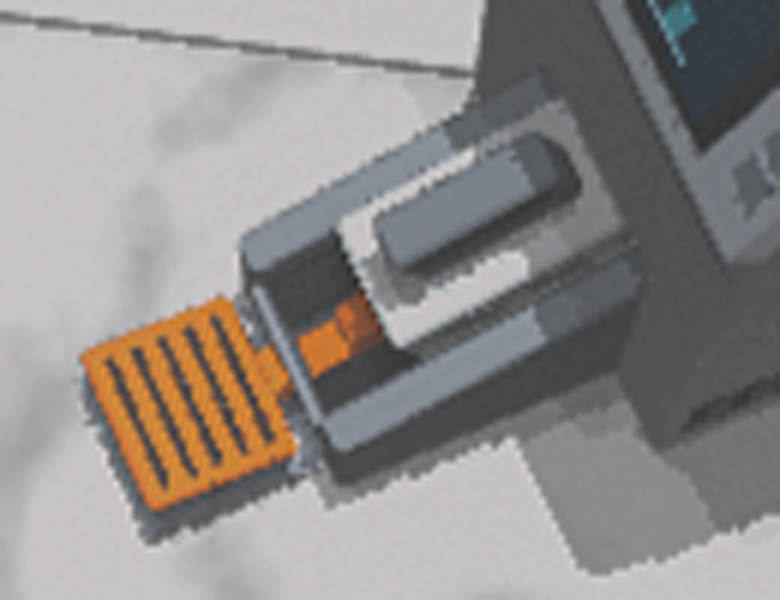

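View pics/c2.png

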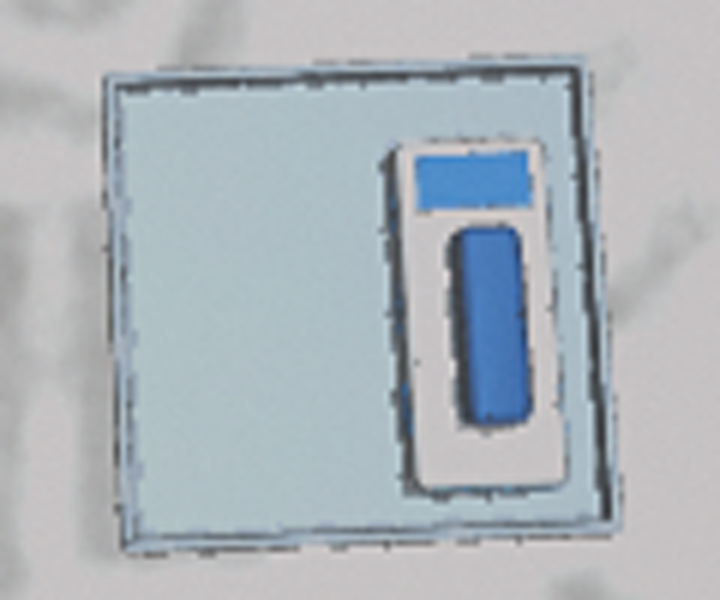

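View pics/c3.png

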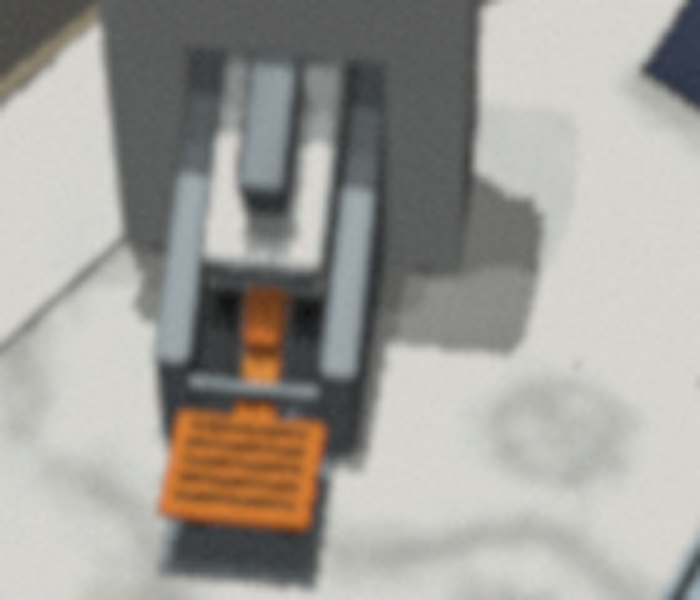

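View pics/c4.png

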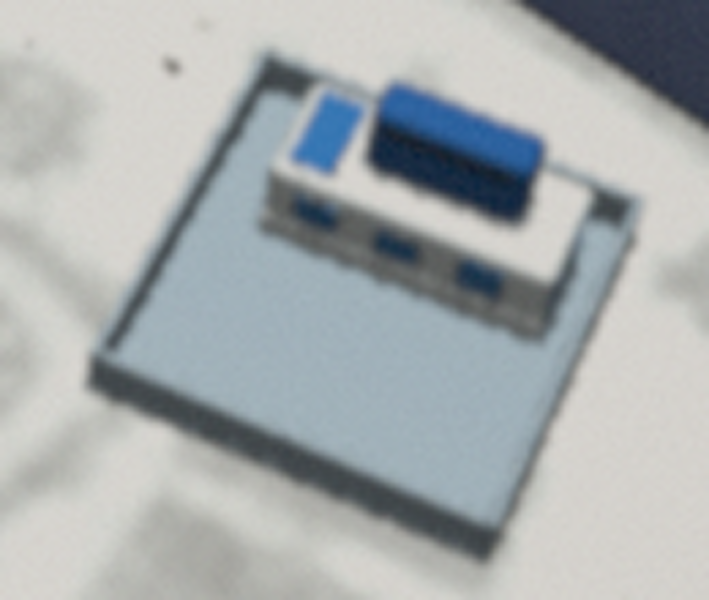

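>>> play_rows:
  deltas:
    - [[0,0,0.02],0]

```text
time: 1.08
tool_pos: [0.2302, -0.5798, 0.2497]
tool_rot: [-0.002, 0.982, 0.188, -0.0]
contact_force: [-0.5, 0.3, -0.6]
gripper_width: 1.001
```

>>> play_rows:
  deltas:
    - [[0,0,0],[0,0,0]]

```text
validation failed for argument at $.de...
```

>>> play_rows:
  deltas:
    - [[0,0,0.06],0]
    - [[0,0,0.12],0]
    - [[0,0,0.18],0]
    - [[0,0,0.24],0]
    - [[0,0,0.3],0]

```text
time: 1.7
tool_pos: [0.2304, -0.5801, 0.5554]
tool_rot: [0.001, 0.982, 0.188, 0.0]
contact_force: [0.9, -1.0, -0.1]
gripper_width: 1.002
```

>>> play_rows:
  deltas:
    - [[0,0,0.06],0]
    - [[0,0,0.12],0]
    - [[0,0,0.18],0]
    - [[0,0,0.24],0]
    - [[0,0,0.3],0]

```text
time: 2.33
tool_pos: [0.2188, -0.5521, 0.8099]
tool_rot: [-0.009, 0.982, 0.188, 0.001]
contact_force: [-19.4, 54.8, 0.6]
gripper_width: 0.997
```

```bash
python3 -c "
from plant import *
print(status.state())"
```

```text
{'time': 2.325, 'joint_pos': array([-1.32009205,  0.48493857,  0.05452126,  0.00577693,  2.62013347,
       -0.12205569]), 'joint_vel': array([-0.06483669, -0.1595355 , -0.08337919,  0.09227477, -0.02062524,
       -0.0200061 ]), 'joint_efforts': array([ 3.10440592e+00, -1.48898891e+01, -5.48320806e+01, -1.19883735e-01,
        6.42346088e-01,  2.72818358e-02]), 'tool_pos': array([ 0.21881545, -0.55210831,  0.80991145]), 'tool_rot': array([-9.07548482e-03,  9.82175888e-01,  1.87742876e-01,  8.79805063e-04]), 'contact_force': array([-19.40454942,  54.805983  ,   0.55465102]), 'ft_torque': array([2.179083  , 0.74799714, 0.03524087]), 'gripper_width': 0.9969868168895585}
```

>>> play_rows:
  deltas:
    - [[0,0,0],0]

```text
time: 2.45
tool_pos: [0.2184, -0.5509, 0.8111]
tool_rot: [-0.008, 0.982, 0.188, 0.001]
contact_force: [0.4, 0.8, 0.1]
gripper_width: 0.997
```

```bash
python3 -c "
from plant import *
print(status.state())"
```

```text
{'time': 2.45, 'joint_pos': array([-1.32028676,  0.4817316 ,  0.05641793,  0.00577438,  2.61959728,
       -0.12194316]), 'joint_vel': array([ 0.00419064, -0.01435152, -0.03408727, -0.00099059,  0.02301688,
        0.00099824]), 'joint_efforts': array([-1.30053118e-03, -4.54164112e+01, -2.45543325e+01,  8.30678560e-03,
       -5.27932215e-02, -5.17063891e-03]), 'tool_pos': array([ 0.218382  , -0.55087552,  0.81105581]), 'tool_rot': array([-8.15405070e-03,  9.82212566e-01,  1.87592929e-01,  9.37878392e-04]), 'contact_force': array([0.40229081, 0.80962795, 0.09667767]), 'ft_torque': array([0.01160369, 0.04529698, 0.00288586]), 'gripper_width': 0.9974516720432838}
```

>>> play_rows:
  deltas:
    - [[0,0,-0.05],0]
    - [[0,0,-0.1],0]
    - [[0,0,-0.1],0]

```text
time: 2.82
tool_pos: [0.2185, -0.5501, 0.7054]
tool_rot: [-0.013, 0.982, 0.188, 0.001]
contact_force: [0.4, -0.8, -1.0]
gripper_width: 1.0
```

```bash
cat >> h.py <<'E'
from scipy.optimize import least_squares
from scipy.spatial.transform import Rotation as Ro
def sdbox(P,c,h):
    q=np.abs(P-c)-h
    return np.linalg.norm(np.maximum(q,0),axis=1)+np.minimum(q.max(1),0)
def packsd(P): # pack mid frame
    return np.minimum(sdbox(P,np.array([0,0,0]),np.array([.045,.02,.016])),sdbox(P,np.array([-.004,0,.030]),np.array([.025,.008,.014])))
def fitpack(Q,x0,pitch=0,z=None):
    def f(v):
        R=Ro.from_euler("ZY",[v[3],-pitch]).as_matrix()
        return packsd((Q-v[:3])@R)
    best=None
    for dy in (-.15,0,.15):
        s=least_squares(f,np.array(x0)+[0,0,0,dy],loss="soft_l1",f_scale=.002,x_scale=[.01,.01,.01,.1])
        if best is None or s.cost<best.cost: best=s
    return best.x,np.median(np.abs(f(best.x)))
E
python3 - <<'E'
from h import *
th=np.radians(24)
for which,x0,pt in (("spent_pack_mid",[.594,.28,.08,-1.117],th),("fresh_pack_mid",[.365,.235,.02,0.05],0)):
    Qs=[]
    for n in ("top","scene"):
        W=np.load(f"pics/W_{n}.npy");r=np.load(f"pics/R_{n}_{which}.npy")
        r=cv2.erode(r.astype(np.uint8),np.ones((3,3)))>0
        q=W[r];q=q[~np.isnan(q).any(1)];Qs.append(q)
        print(which,n,len(q),*[np.round(a,4) for a in fitpack(q,x0,pt)])
    q=np.vstack(Qs);print("both",*[np.round(a,4) for a in fitpack(q,x0,pt)])
W=np.load("pics/W_top.npy");r=np.load("pics/R_top_return_tray.npy");q=W[r];q=q[~np.isnan(q).any(1)]
import cv2
k=(q[:,2]>.012)&(q[:,2]<.03)
print("tray rect",cv2.minAreaRect(q[:, :2].astype(np.float32)))
W=np.load("pics/W_top.npy")
for n in ("top","scene"):
    W=np.load(f"pics/W_{n}.npy");r=np.load(f"pics/R_{n}_pedal_tread.npy");im=cv2.imread(f"pics/a_{n}.png").astype(int)
    o=r&(im[...,2]>150)&(im[...,0]<100);q=W[o];q=q[~np.isnan(q).any(1)]
    u=np.array([np.cos(-1.117),np.sin(-1.117)]);
    print(n,len(q),cv2.minAreaRect(q[:,:2].astype(np.float32)),np.polyfit(q[:,:2]@u,q[:,2],1),q.mean(0))
E
```

```text
spent_pack_mid top 1042 [ 0.6064  0.2786  0.0819 -1.0277] 0.0007
spent_pack_mid scene 1050 [ 0.608   0.2791  0.0809 -1.0259] 0.0008
both [ 0.6068  0.2786  0.0814 -1.0336] 0.0008
fresh_pack_mid top 1428 [0.3669 0.2284 0.0202 0.1624] 0.0009
fresh_pack_mid scene 1592 [0.3699 0.2288 0.0192 0.1701] 0.0008
both [0.3686 0.2286 0.0198 0.1694] 0.0008
tray rect ((0.3683648109436035, 0.257758229970932), (0.13057416677474976, 0.13735146820545197), 10.395302772521973)
top 582 ((0.5619674921035767, 0.3499026596546173), (0.04895612969994545, 0.07204154133796692), 29.347856521606445) [-0.06726744  0.02822264] [0.5575     0.35805744 0.03343055]
scene 586 ((0.5644813776016235, 0.3510904908180237), (0.047615401446819305, 0.07433775067329407), 32.5235481262207) [-0.03354371  0.0304183 ] [0.55844555 0.36018531 0.03306553]
```

>>> play_rows:
  deltas:
    - [[0.02,0.056,0],0.11]
    - [[0.04,0.112,0],0.22]
    - [[0.06,0.168,0],0.33]
    - [[0.08,0.224,0],0.44]
    - [[0.1,0.28,0],0.55]
  grip: -1

```text
time: 3.45
tool_pos: [0.3178, -0.2675, 0.7138]
tool_rot: [-0.006, 0.894, 0.449, -0.001]
contact_force: [0.7, 0.0, 0.6]
gripper_width: -0.001
```

>>> play_rows:
  deltas:
    - [[0.02,0.056,0],0.11]
    - [[0.04,0.112,0],0.22]
    - [[0.06,0.168,0],0.33]
    - [[0.08,0.224,0],0.44]
    - [[0.1,0.28,0],0.55]

```text
time: 4.08
tool_pos: [0.4172, 0.0117, 0.7139]
tool_rot: [-0.005, 0.738, 0.675, -0.002]
contact_force: [-0.3, 0.8, -0.6]
gripper_width: -0.004
```

>>> play_rows:
  deltas:
    - [[0.02,0.056,-0.01],0.11]
    - [[0.04,0.112,-0.02],0.22]
    - [[0.06,0.168,-0.03],0.33]
    - [[0.08,0.224,-0.04],0.44]
    - [[0.1,0.28,-0.05],0.55]

```text
time: 4.7
tool_pos: [0.5176, 0.2912, 0.6638]
tool_rot: [-0.005, 0.527, 0.85, -0.003]
contact_force: [0.4, -1.2, 0.6]
gripper_width: 0.002
```

```bash
cat >> h.py <<'E'
def tool():
    s=status.state();q=s["tool_rot"];R=Ro.from_quat([q[1],q[2],q[3],q[0]]).as_matrix()
    return s,s["tool_pos"],R
def rep():
    s,p,R=tool()
    print("t",round(s["time"],2),"pos",np.round(p,4),"x_az",round(np.arctan2(R[1,0],R[0,0]),4),"toolz",np.round(R[:,2],3),"tilt deg",round(np.degrees(np.arccos(-R[2,2])),2),"j",np.round(s["joint_pos"],3),"F",np.round(s["contact_force"],1),"w",round(s["gripper_width"],3))
E
python3 -c "
from h import *
rep()"
```

```text
t 4.7 pos [0.5176 0.2912 0.6638] x_az 2.0318 toolz [-0.011 -0.001 -1.   ] tilt deg 0.66 j [ 0.386  0.1    0.843  0.004  2.21  -0.073] F [ 0.4 -1.2  0.6] w 0.002
```

>>> play_rows:
  deltas:
    - [[0.01,0.03,-0.05],0.03]
    - [[0.02,0.06,-0.1],0.06]
    - [[0.033,0.081,-0.15],0.08]
    - [[0.033,0.081,-0.21],0.08]
    - [[0.033,0.081,-0.27],0.08]

```text
time: 5.32
tool_pos: [0.5514, 0.3709, 0.3922]
tool_rot: [-0.005, 0.494, 0.87, -0.004]
contact_force: [0.6, -0.0, 0.0]
gripper_width: 0.001
```

>>> play_rows:
  deltas:
    - [[0,0,-0.06],0]
    - [[0,0,-0.12],0]
    - [[0,0,-0.18],0]
    - [[0,0,-0.24],0]
    - [[0,0,-0.3],0]

```text
time: 5.95
tool_pos: [0.5525, 0.3711, 0.0924]
tool_rot: [-0.005, 0.494, 0.869, -0.004]
contact_force: [0.6, 0.2, -1.2]
gripper_width: -0.001
```

```bash
python3 -c "
from h import *
rep()
p,d=grab_frame('wrist');cv2.imwrite('pics/b_w.png',p)
p,d=grab_frame('scene');cv2.imwrite('pics/b_s.png',cv2.resize(p[100:340,180:480],(750,600)))"
```

```text
t 5.95 pos [0.5525 0.3711 0.0924] x_az 2.1079 toolz [-0.011 -0.002 -1.   ] tilt deg 0.67 j [ 0.478  0.268  1.613  0.004  1.271 -0.06 ] F [ 0.6  0.2 -1.2] w -0.001
```

View pics/b_w.png

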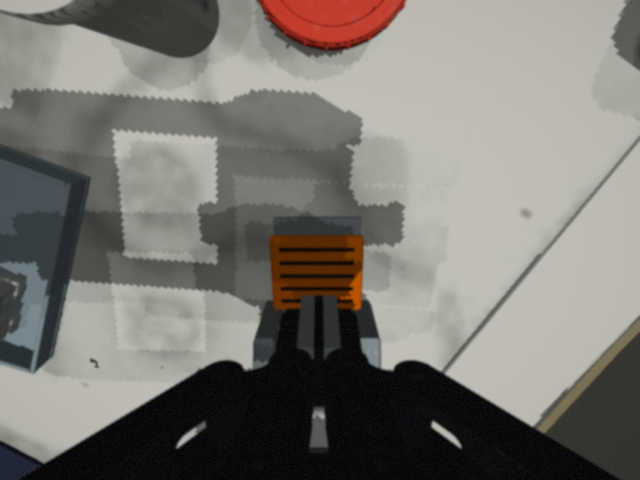

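View pics/b_s.png

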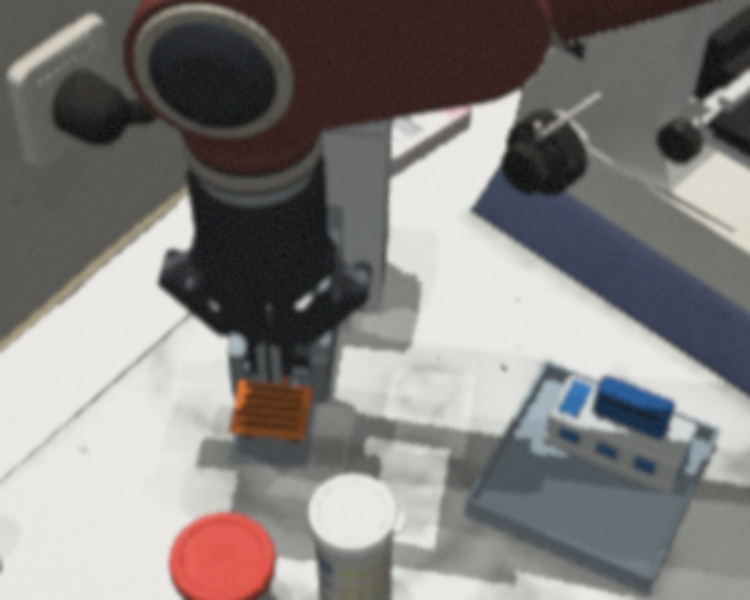

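>>> play_rows:
  deltas:
    - [[-0.002,0.003,-0.05],0]
    - [[-0.002,0.003,-0.06],0]
    - [[-0.002,0.003,-0.068],0]
    - [[-0.002,0.003,-0.074],0]
    - [[-0.002,0.003,-0.074],0]

```text
time: 6.68
tool_pos: [0.5514, 0.374, 0.0197]
tool_rot: [-0.004, 0.494, 0.869, -0.003]
contact_force: [2.1, -0.5, 2.6]
gripper_width: 0.002
```

```bash
python3 -c "
from h import *
rep()"
```

```text
t 6.67 pos [0.5514 0.374  0.0197] x_az 2.1076 toolz [-0.01  -0.001 -1.   ] tilt deg 0.6 j [ 0.483  0.356  1.64   0.004  1.156 -0.055] F [ 2.1 -0.5  2.6] w 0.002
```

Force is that of the spring; go on in small steps to the stop.

>>> play_rows:
  deltas:
    - [[0,0,-0.003],0]
    - [[0,0,-0.005],0]
    - [[0,0,-0.006],0]
    - [[0,0,-0.006],0]

```text
time: 7.18
tool_pos: [0.5505, 0.3738, 0.013]
tool_rot: [-0.005, 0.494, 0.869, -0.004]
contact_force: [2.5, -2.8, 7.7]
gripper_width: 0.002
```

```bash
python3 -c "
from h import *
rep()
p,d=grab_frame('top');cv2.imwrite('pics/d_t.png',cv2.resize(p[150:270,290:450],(800,600)))
p,d=grab_frame('scene');cv2.imwrite('pics/d_s.png',cv2.resize(p[100:340,180:480],(750,600)))"
```

```text
t 7.17 pos [0.5505 0.3738 0.013 ] x_az 2.1078 toolz [-0.013 -0.003 -1.   ] tilt deg 0.73 j [ 0.483  0.364  1.642  0.004  1.148 -0.055] F [ 2.5 -2.8  7.7] w 0.002
```

View pics/d_t.png

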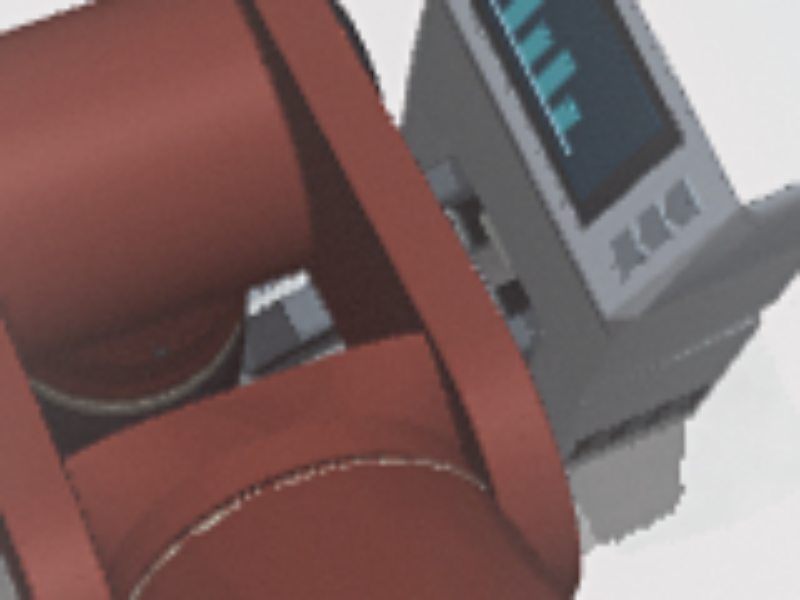

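View pics/d_s.png

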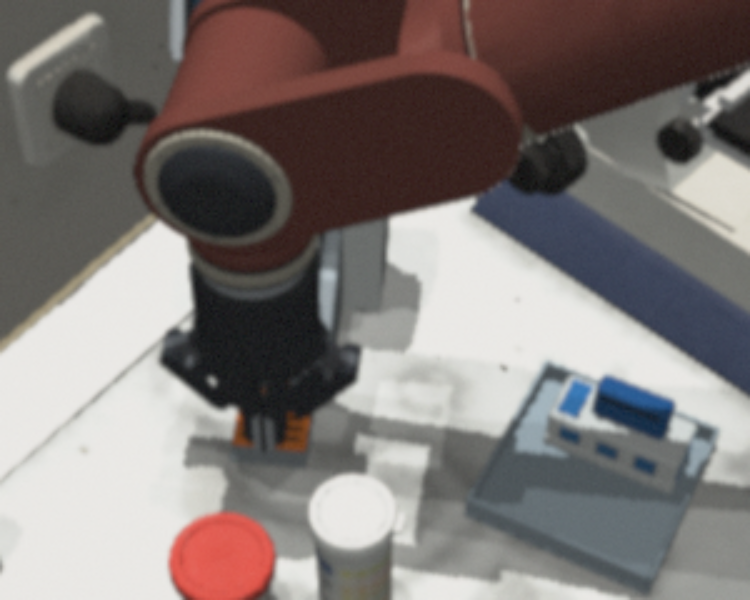

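>>> play_rows:
  deltas:
    - [[0,0,-0.0015],0]
    - [[0,0,-0.0025],0]
    - [[0,0,-0.0025],0]

```text
time: 7.65
tool_pos: [0.5507, 0.3739, 0.0127]
tool_rot: [-0.005, 0.494, 0.869, -0.005]
contact_force: [-3.1, -5.1, 18.0]
gripper_width: -0.001
```

>>> play_rows:
  deltas:
    - [[-0.004,0.007,0.01],0]
    - [[-0.008,0.014,0.03],0]
    - [[-0.008,0.014,0.08],0]
    - [[-0.008,0.014,0.14],0]
    - [[-0.008,0.014,0.2],0]

```text
time: 8.28
tool_pos: [0.5397, 0.388, 0.2101]
tool_rot: [-0.007, 0.494, 0.87, -0.006]
contact_force: [0.6, -0.5, -0.8]
gripper_width: -0.001
```

>>> play_rows:
  deltas:
    - [[-0.04,0.01,0.03],0]
    - [[-0.09,0.01,0.03],0]
    - [[-0.15,0,0.03],0]
  grip: 1

```text
time: 8.65
tool_pos: [0.3892, 0.3881, 0.2394]
tool_rot: [-0.006, 0.494, 0.87, -0.005]
contact_force: [-0.2, 0.3, 1.3]
gripper_width: 0.64
```

```bash
python3 -c "
from h import *
rep()
th=np.radians(24)
Q=[]
for n in ('top','scene'):
    p,d=grab_frame(n);cv2.imwrite(f'pics/e_{n}.png',cv2.resize(p[120:300,240:480],(800,600)));W=cloud(p,d,camera_params(n))
    o=outline_of(n,'spent_pack_mid')
    print(n,[(round(k['confidence'],2),k['box']) for k in o])
    if o:
        r=cv2.erode(o[0]['region'].astype(np.uint8),np.ones((3,3)))>0
        q=W[r];q=q[~np.isnan(q).any(1)];Q.append(q);print(len(q),*fitpack(q,[.59,.31,.07,-1.03],th))
"
```

```text
t 8.65 pos [0.3892 0.3881 0.2394] x_az 2.1085 toolz [-0.016 -0.002 -1.   ] tilt deg 0.93 j [ 0.645 -0.124  1.771  0.008  1.508  0.106] F [-0.2  0.3  1.3] w 0.64
top [(0.58, [330.9, 189.9, 390.1, 239.6])]
1271 [ 0.5908509   0.30435908  0.06868873 -1.03077602] 0.0007149241706259904
scene [(0.59, [276.1, 184.5, 307.5, 248.5]), (0.55, [246.9, 304.9, 288.6, 361.3]), (0.48, [367.4, 245.5, 464.7, 337.3])]
1337 [ 0.59255883  0.30451347  0.06777206 -1.02046431] 0.0008185792349217728
```

View pics/e_top.png

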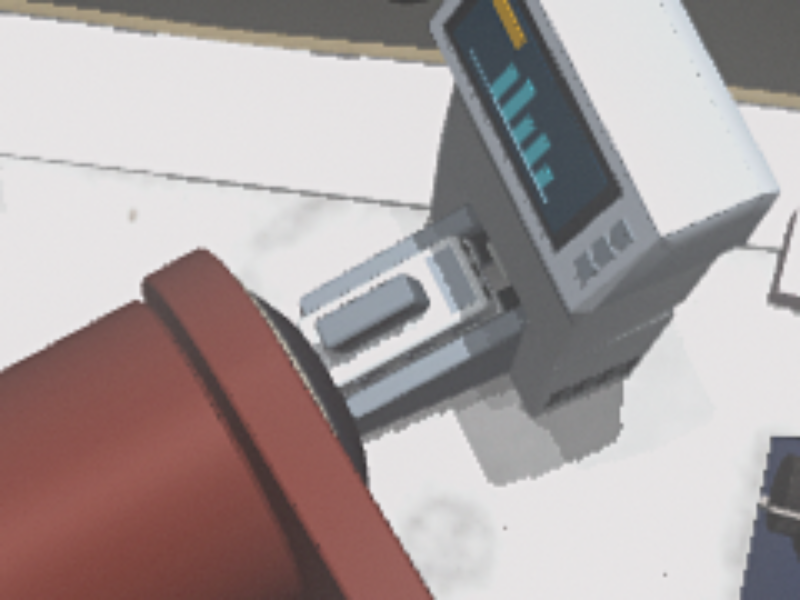

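View pics/e_scene.png

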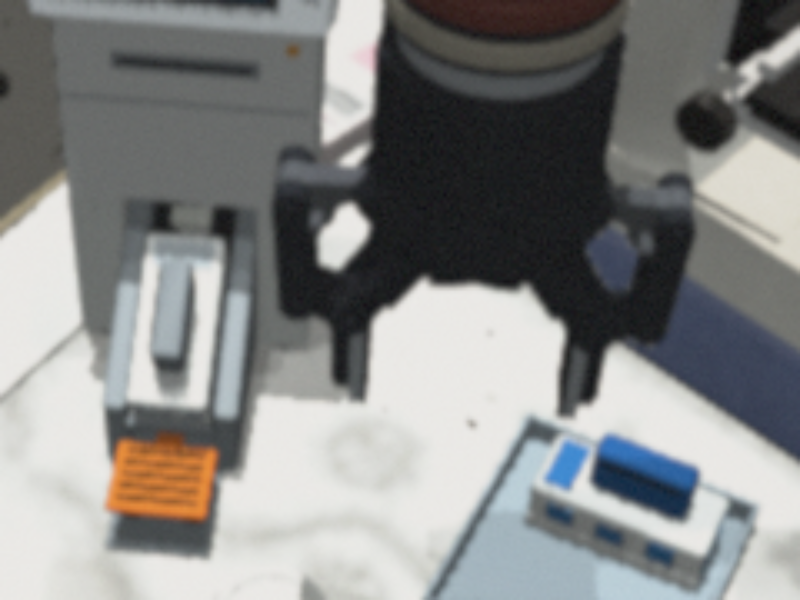

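```bash
python3 -c "
from h import *
u=np.array([np.cos(-1.03),np.sin(-1.03)]);n=np.array([-u[1],u[0]]);o=np.array([.589,.308])
Q=[]
for k in ('top','scene'):
    W=np.load(f'pics/W_{k}.npy').reshape(-1,3);W=W[~np.isnan(W).any(1)];Q.append(W)
Q=np.vstack(Q);a=(Q[:,:2]-o)@u;b=(Q[:,:2]-o)@n
for lo in np.arange(.1,.34,.02):
    m=(Q[:,2]>lo)&(Q[:,2]<lo+.02)&(abs(b)<.08)&(a<.2)&(a>-.03)
    print(round(lo,2),m.sum(),np.round(np.percentile(a[m],[1,5,50]),3) if m.sum() else '')
"
```

```text
0.1 1473 [-0.008 -0.005  0.05 ]
0.12 1324 [0.012 0.018 0.05 ]
0.14 1117 [0.048 0.049 0.05 ]
0.16 1160 [0.048 0.049 0.05 ]
0.18 918 [0.048 0.048 0.051]
0.2 878 [0.047 0.048 0.05 ]
0.22 527 [0.033 0.034 0.036]
0.24 2483 [0.034 0.035 0.039]
0.26 2780 [0.041 0.043 0.048]
0.28 8049 [0.051 0.053 0.073]
0.3 34 [0.06  0.061 0.095]
0.32 18 [0.198 0.198 0.199]
```

>>> play_rows:
  deltas:
    - [[0.055,-0.019,0],0]
    - [[0.11,-0.037,0],0]
    - [[0.165,-0.055,0],0]
    - [[0.19,-0.064,-0.03],0]
    - [[0.19,-0.064,-0.08],0]

```text
time: 9.48
tool_pos: [0.5864, 0.323, 0.1606]
tool_rot: [-0.004, 0.496, 0.868, -0.002]
contact_force: [0.5, 0.8, -0.2]
gripper_width: 1.003
```

```bash
python3 -c "
from h import *
rep()
p,d=grab_frame('wrist');cv2.imwrite('pics/f_w.png',p)
"
```

```text
t 9.47 pos [0.5864 0.323  0.1606] x_az 2.1043 toolz [-0.009 -0.001 -1.   ] tilt deg 0.53 j [ 0.391  0.21   1.561  0.003  1.38  -0.143] F [ 0.5  0.8 -0.2] w 1.003
```

View pics/f_w.png

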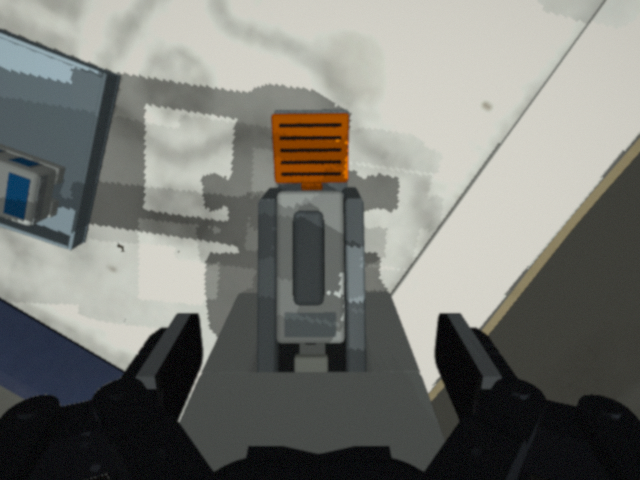

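>>> play_rows:
  deltas:
    - [[-0.004,0.001,-0.02],0]
    - [[-0.006,0.001,-0.04],0]
    - [[-0.006,0.001,-0.04],0]

```text
time: 9.9
tool_pos: [0.5744, 0.3245, 0.1179]
tool_rot: [-0.006, 0.494, 0.869, -0.006]
contact_force: [0.0, -0.4, 0.7]
gripper_width: 0.999
```

```bash
python3 -c "
from h import *
rep()
"
```

```text
t 9.9 pos [0.5744 0.3245 0.1179] x_az 2.1084 toolz [-0.017 -0.004 -1.   ] tilt deg 0.98 j [ 0.4    0.232  1.61   0.003  1.316 -0.138] F [ 0.  -0.4  0.7] w 0.999
```

>>> play_rows:
  deltas:
    - [[0.005,0,-0.015],0]
    - [[0.005,0,-0.028],0]
    - [[0.005,0,-0.034],0]
    - [[0.005,0,-0.034],0]

```text
time: 10.4
tool_pos: [0.58, 0.3243, 0.0842]
tool_rot: [-0.006, 0.494, 0.869, -0.005]
contact_force: [-0.9, 0.4, -0.4]
gripper_width: 1.003
```

>>> play_rows:
  deltas:
    - [[0,0,0],0]
    - [[0,0,0],0]
    - [[0,0,0],0]
    - [[0,0,0],0]
  grip: -1

```text
time: 10.9
tool_pos: [0.5805, 0.3244, 0.0855]
tool_rot: [-0.005, 0.494, 0.869, -0.005]
contact_force: [-0.2, -0.5, 0.5]
gripper_width: 0.171
```

```bash
python3 -c "
from h import *
rep()
p,d=grab_frame('wrist');cv2.imwrite('pics/g_w.png',p)
"
```

```text
t 10.9 pos [0.5805 0.3244 0.0855] x_az 2.1078 toolz [-0.014 -0.003 -1.   ] tilt deg 0.85 j [ 0.397  0.276  1.616  0.003  1.264 -0.141] F [-0.2 -0.5  0.5] w 0.171
```

View pics/g_w.png

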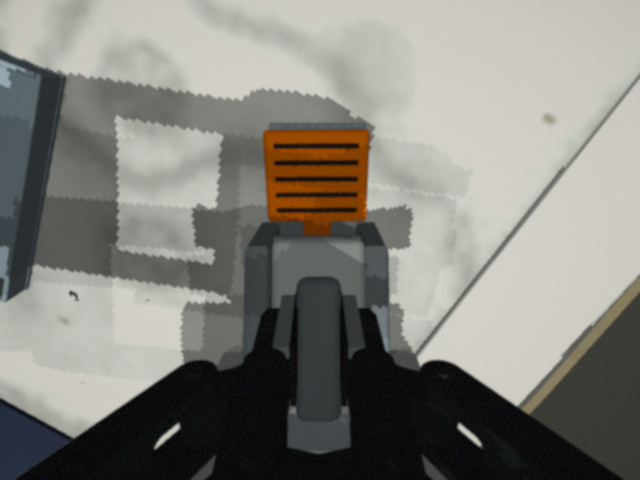

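>>> play_rows:
  deltas:
    - [[-0.002,0.003,0.009],0]
    - [[-0.004,0.007,0.018],0]
    - [[-0.007,0.011,0.03],0]
    - [[-0.012,0.02,0.055],0]
    - [[-0.012,0.02,0.1],0]

```text
time: 11.58
tool_pos: [0.5665, 0.3448, 0.184]
tool_rot: [-0.007, 0.494, 0.87, -0.007]
contact_force: [-0.0, 0.1, -2.3]
gripper_width: 0.175
```

```bash
python3 -c "
from h import *
rep()
p,d=grab_frame('wrist');cv2.imwrite('pics/i_w.png',p)
p,d=grab_frame('scene');cv2.imwrite('pics/i_s.png',cv2.resize(p[100:340,180:480],(750,600)))
o=outline_of('scene','spent_pack_mid');print([(k['confidence'],k['box']) for k in o])
W=cloud(p,d,camera_params('scene'));r=cv2.erode(o[0]['region'].astype(np.uint8),np.ones((3,3)))>0
q=W[r];q=q[~np.isnan(q).any(1)]
for pt in (0,10,18,24,30,36): print(pt,*fitpack(q,[.58,.33,.16,-1.03],np.radians(pt)))
"
```

```text
t 11.57 pos [0.5665 0.3448 0.184 ] x_az 2.1088 toolz [-0.019 -0.005 -1.   ] tilt deg 1.12 j [ 0.433  0.184  1.55   0.004  1.426 -0.106] F [-0.   0.1 -2.3] w 0.175
[(0.9, [267.2, 146.2, 297.1, 213.2])]
0 [ 0.58788907  0.3352753   0.16658681 -0.58299792] 0.0038191189374939677
10 [ 0.58377537  0.32793927  0.17040369 -1.05730762] 0.002282709618604598
18 [ 0.58397348  0.32788026  0.17400003 -1.02735509] 0.0012135206961498774
24 [ 0.58347476  0.32719797  0.17646744 -1.0443035 ] 0.0007043271192649142
30 [ 0.58026718  0.32601677  0.17913788 -1.14668412] 0.0012234551629227196
36 [ 0.57801453  0.32665315  0.18204745 -1.09613528] 0.001740316120128045
```

View pics/i_s.png

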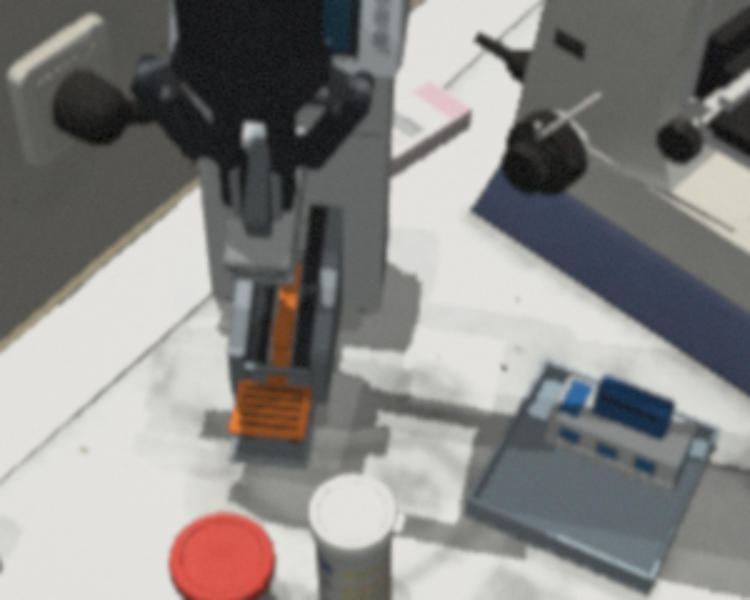

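View pics/i_w.png

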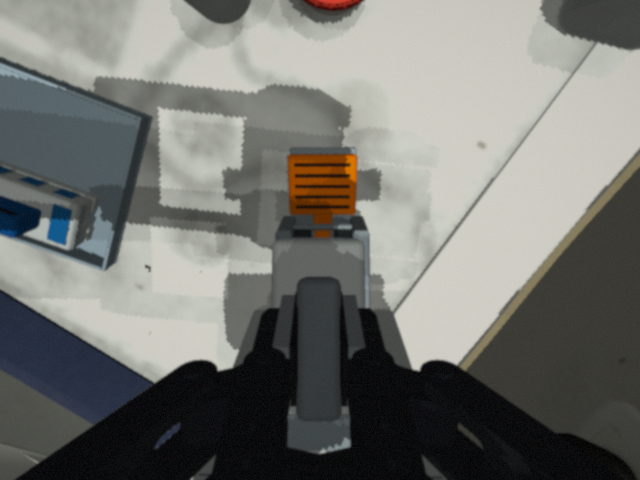

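>>> play_rows:
  deltas:
    - [[-0.03,-0.007,0.01],0.1]
    - [[-0.065,-0.015,0.01],0.27]
    - [[-0.1,-0.023,0.01],0.44]
    - [[-0.135,-0.031,0],0.61]
    - [[-0.17,-0.04,-0.01],0.78]

```text
time: 12.35
tool_pos: [0.3965, 0.3038, 0.1732]
tool_rot: [-0.004, 0.124, 0.992, -0.007]
contact_force: [0.1, -0.4, -2.5]
gripper_width: 0.169
```

>>> play_rows:
  deltas:
    - [[-0.03,-0.007,-0.02],0.17]
    - [[-0.057,-0.014,-0.04],0.34]
    - [[-0.057,-0.014,-0.06],0.43]
    - [[-0.057,-0.014,-0.07],0.43]

```text
time: 12.85
tool_pos: [0.3397, 0.2896, 0.1026]
tool_rot: [-0.003, -0.088, 0.996, -0.008]
contact_force: [0.3, -0.2, -3.0]
gripper_width: 0.175
```

```bash
python3 -c "
from h import *
rep()
p,d=grab_frame('wrist');cv2.imwrite('pics/j_w.png',p)
p,d=grab_frame('scene');cv2.imwrite('pics/j_s.png',cv2.resize(p[150:390,280:580],(750,600)))
"
```

```text
t 12.85 pos [0.3397 0.2896 0.1026] x_az -2.9662 toolz [-0.006 -0.017 -1.   ] tilt deg 1.0 j [ 0.546 -0.266  2.129 -0.012  1.292 -1.197] F [ 0.3 -0.2 -3. ] w 0.175
```

View pics/j_s.png

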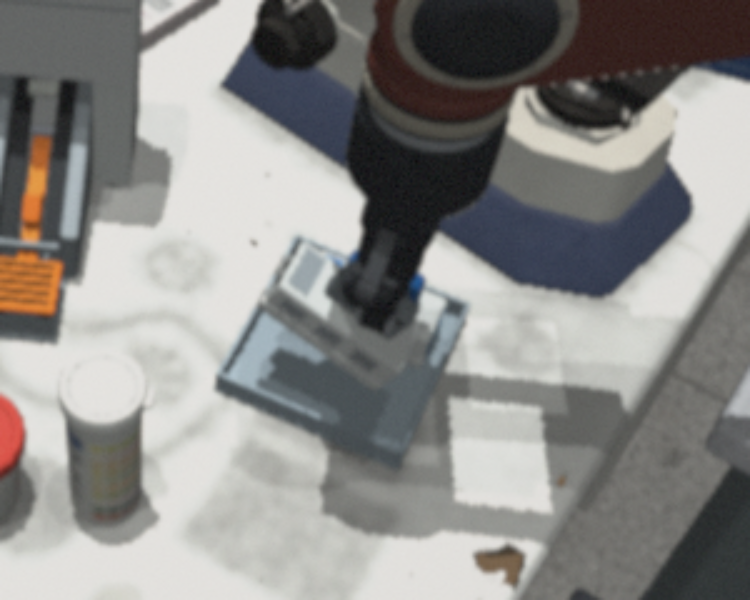

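View pics/j_w.png

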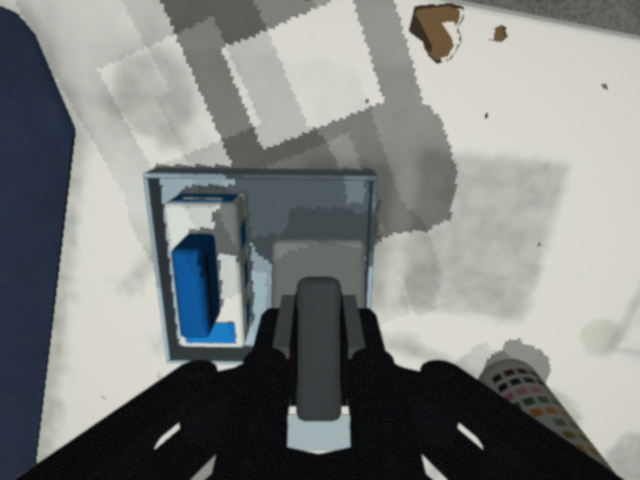

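>>> play_rows:
  deltas:
    - [[0,0,-0.03],0]
    - [[0,0,-0.05],0]
    - [[0,0,-0.057],0]
    - [[0,0,-0.06],0]
    - [[0,0,-0.06],0]

```text
time: 13.58
tool_pos: [0.3468, 0.2918, 0.0516]
tool_rot: [0.003, -0.088, 0.996, -0.007]
contact_force: [-0.3, -6.6, 20.4]
gripper_width: 0.173
```

```bash
python3 -c "
from h import *
rep()
p,d=grab_frame('scene');cv2.imwrite('pics/k_s.png',cv2.resize(p[150:390,280:580],(750,600)))
"
```

```text
t 13.57 pos [0.3468 0.2918 0.0516] x_az -2.9659 toolz [ 0.007 -0.014 -1.   ] tilt deg 0.88 j [ 0.545 -0.178  2.151 -0.017  1.171 -1.195] F [-0.3 -6.6 20.4] w 0.173
```

View pics/k_s.png

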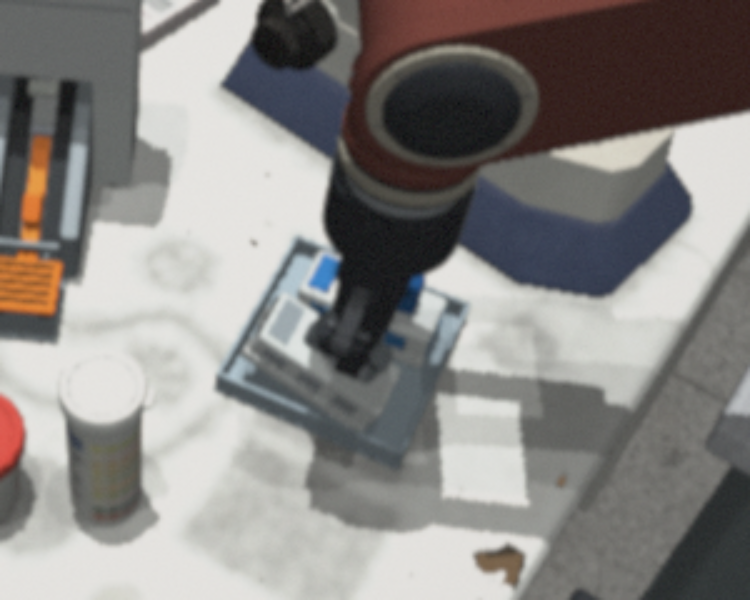

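>>> play_rows:
  deltas:
    - [[0,0,0.005],0]
    - [[0,0,0.006],0]
    - [[0,0,0.006],0]

```text
time: 14.0
tool_pos: [0.3426, 0.2911, 0.052]
tool_rot: [-0.0, -0.088, 0.996, -0.007]
contact_force: [0.9, 0.7, 3.4]
gripper_width: 0.17
```

```bash
python3 -c "
from h import *
rep()
p,d=grab_frame('wrist');cv2.imwrite('pics/l_w.png',p)
p,d=grab_frame('top');cv2.imwrite('pics/l_t.png',cv2.resize(p[270:420,280:460],(720,600)))
"
```

```text
t 14.0 pos [0.3426 0.2911 0.052 ] x_az -2.9658 toolz [ 0.    -0.013 -1.   ] tilt deg 0.76 j [ 0.546 -0.186  2.156 -0.012  1.178 -1.196] F [0.9 0.7 3.4] w 0.17
```

View pics/l_w.png

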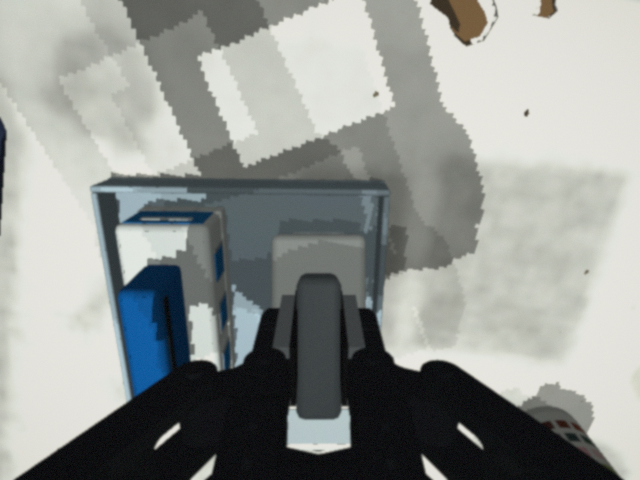

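View pics/l_t.png

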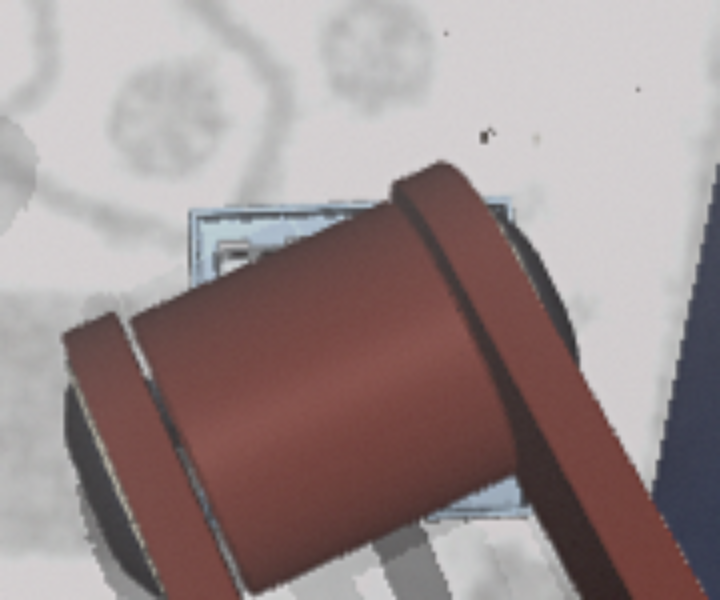

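>>> play_rows:
  deltas:
    - [[0,0,0],0]
    - [[0,0,0],0]
    - [[0,0,0],0]
  grip: -0.2

```text
time: 14.48
tool_pos: [0.3409, 0.2902, 0.0505]
tool_rot: [-0.002, -0.088, 0.996, -0.007]
contact_force: [0.3, 0.7, 0.2]
gripper_width: 0.401
```

>>> play_rows:
  deltas:
    - [[0,0,0.03],0]
    - [[0,0,0.09],0]
    - [[0,0,0.15],0]
    - [[0.0,0.0,0.2],0]
    - [[0.0,0.0,0.2],0]

```text
time: 15.1
tool_pos: [0.3435, 0.2917, 0.2566]
tool_rot: [0.003, -0.088, 0.996, -0.005]
contact_force: [-0.3, -0.4, 0.1]
gripper_width: 0.403
```

```bash
python3 -c "
from h import *
rep()
p,d=grab_frame('wrist');cv2.imwrite('pics/m_w.png',p);W=cloud(p,d,camera_params('wrist'))
for t,x0 in (('spent_pack_mid',[.36,.29,.02,.17]),('fresh_pack_mid',[.3686,.2286,.0195,.17])):
    o=outline_of('wrist',t)
    print(t,[(round(k['confidence'],2),k['box']) for k in o])
    if o:
        r=cv2.erode(o[0]['region'].astype(np.uint8),np.ones((3,3)))>0
        q=W[r];q=q[~np.isnan(q).any(1)];
        for pt in (0,.06,-.06): print(len(q),pt,*fitpack(q,x0,pt))
"
```

```text
t 15.1 pos [0.3435 0.2917 0.2566] x_az -2.9653 toolz [ 0.006 -0.01  -1.   ] tilt deg 0.65 j [ 0.546 -0.397  1.967 -0.011  1.572 -1.201] F [-0.3 -0.4  0.1] w 0.403
spent_pack_mid [(0.97, [297.2, 160.3, 343.6, 267.7])]
3922 0 [0.36977197 0.29197348 0.0151287  0.14862349] 0.0005261788464402404
3922 0.06 [0.36965978 0.29146009 0.01542958 0.12432943] 0.0011104268018486511
3922 -0.06 [0.36927065 0.2920613  0.01495643 0.21978923] 0.0010228460016655384
fresh_pack_mid [(0.6, [222.3, 148.3, 278.7, 247.8]), (0.59, [256.6, 365.2, 371.3, 433.2])]
4251 0 [0.36594587 0.225534   0.01531379 0.17096222] 0.0004678315027855512
4251 0.06 [0.36602142 0.22546085 0.0156239  0.16447514] 0.0010141875190463508
4251 -0.06 [0.36543783 0.22547041 0.01513375 0.17867327] 0.0009013465167566279
```

View pics/m_w.png

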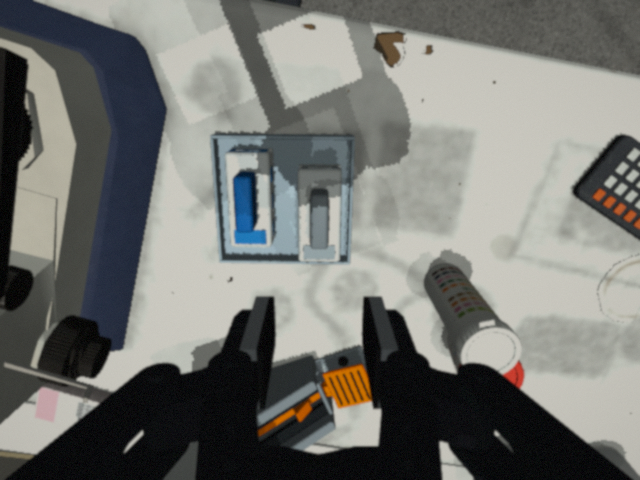

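>>> play_rows:
  deltas:
    - [[0.01,-0.03,-0.05],0]
    - [[0.02,-0.065,-0.1],0]
    - [[0.02,-0.065,-0.15],0]
    - [[0.02,-0.065,-0.157],0]
    - [[0.02,-0.065,-0.157],0]

```text
time: 15.88
tool_pos: [0.3611, 0.2255, 0.0938]
tool_rot: [-0.003, -0.088, 0.996, -0.007]
contact_force: [0.4, 0.6, 1.0]
gripper_width: 0.399
```

```bash
python3 -c "
from h import *
rep()
p,d=grab_frame('wrist');cv2.imwrite('pics/n_w.png',p);W=cloud(p,d,camera_params('wrist'))
for t,x0 in (('fresh_pack_mid',[.3686,.2286,.0195,.17]),):
    o=outline_of('wrist',t)
    print(t,[(round(k['confidence'],2),k['box']) for k in o])
    if o:
        r=cv2.erode(o[0]['region'].astype(np.uint8),np.ones((3,3)))>0
        q=W[r];q=q[~np.isnan(q).any(1)];
        print(len(q),*fitpack(q,x0,0))
s,pp,R=tool()
print(proj(camera_params('wrist'),[pp,pp-R[:,2]*.0187]))
"
```

```text
t 15.88 pos [0.3611 0.2255 0.0938] x_az -2.965 toolz [-0.004 -0.015 -1.   ] tilt deg 0.9 j [ 0.392 -0.317  2.184 -0.013  1.283 -1.352] F [0.4 0.6 1. ] w 0.399
fresh_pack_mid [(0.62, [283.1, 176.5, 363.9, 344.4])]
11654 [0.3694007  0.22757623 0.01994548 0.17282096] 0.0004268859655743142
[[322.30269597 315.09210733]
 [322.7816143  342.55011029]]
```

View pics/n_w.png

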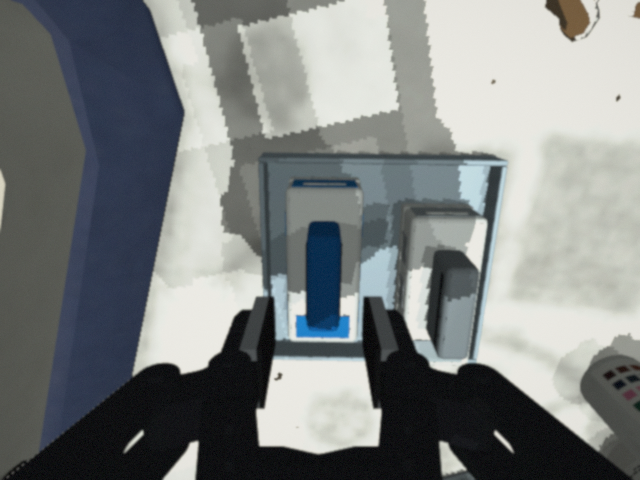

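>>> play_rows:
  deltas:
    - [[0.004,0.001,-0.03],0]
    - [[0.004,0.001,-0.048],0]
    - [[0.004,0.001,-0.053],0]
    - [[0.004,0.001,-0.053],0]

```text
time: 16.48
tool_pos: [0.3664, 0.227, 0.0424]
tool_rot: [-0.001, -0.088, 0.996, -0.007]
contact_force: [0.1, 0.4, 0.2]
gripper_width: 0.398
```

>>> play_rows:
  deltas:
    - [[0,0,0],0]
    - [[0,0,0],0]
    - [[0,0,0],0]
  grip: -1

```text
time: 16.85
tool_pos: [0.3666, 0.227, 0.0426]
tool_rot: [-0.001, -0.088, 0.996, -0.007]
contact_force: [-0.5, 0.7, 7.3]
gripper_width: 0.167
```

```bash
python3 -c "
from h import *
rep()"
```

```text
t 16.85 pos [0.3666 0.227  0.0426] x_az -2.9654 toolz [ 0.    -0.013 -1.   ] tilt deg 0.77 j [ 0.39  -0.222  2.205 -0.014  1.164 -1.352] F [-0.5  0.7  7.3] w 0.167
```

>>> play_rows:
  deltas:
    - [[0,0,0.02],0]
    - [[0,0,0.06],0]
    - [[0,0,0.12],0]
    - [[0.0,-0.02,0.18],0]
    - [[0.02,-0.05,0.24],0]

```text
time: 17.48
tool_pos: [0.3822, 0.1797, 0.2751]
tool_rot: [-0.002, -0.089, 0.996, -0.007]
contact_force: [1.4, -1.2, -3.4]
gripper_width: 0.17
```

```bash
python3 -c "
from h import *
rep()
p,d=grab_frame('wrist');cv2.imwrite('pics/o_w.png',p)
D=[(.0533,1.6143,.6244,.2301),(.268,1.613,.6656,.0924),(-.397,1.967,.4507,.2566),(.1,.843,.5939,.6638),(.645*0-.124,1.771,np.hypot(.3892,.3881),.2394),(.276,1.616,np.hypot(.5805,.3244),.0855),(-.222,2.205,np.hypot(.3666,.227),.0426)]
D=np.array(D)
def f(v):
    a,h,L1,L2,c=v
    r=a+L1*np.sin(D[:,0])+L2*np.sin(D[:,0]+D[:,1]+c)-D[:,2]
    z=h+L1*np.cos(D[:,0])+L2*np.cos(D[:,0]+D[:,1]+c)-D[:,3]
    return np.r_[r,z]
s=least_squares(f,[0,.0,.35,.35,0]);print(s.x,np.abs(s.fun).max())
a,h,L1,L2,c=s.x
for j3 in (.06,.2,.3,.4,.5,.6,.8):
    j2=np.pi-2.62-j3
    print(j3,j2,a+L1*np.sin(j2)+L2*np.sin(j2+j3+c),h+L1*np.cos(j2)+L2*np.cos(j2+j3+c))
"
```

```text
t 17.48 pos [0.3822 0.1797 0.2751] x_az -2.9633 toolz [-0.003 -0.015 -1.   ] tilt deg 0.85 j [ 0.272 -0.478  1.994 -0.013  1.632 -1.478] F [ 1.4 -1.2 -3.4] w 0.17
[ 0.0022615  -0.03529817  0.41963751  0.61761057  0.15480834] 0.0019289029067972585
0.06 0.461592653589793 0.5757757395479356 0.8220535676411644
0.2 0.321592653589793 0.5215180032116268 0.8444575578886716
0.3 0.22159265358979302 0.4811092815961239 0.8557103174997851
0.4 0.12159265358979299 0.43977903383645556 0.8628727194425091
0.5 0.02159265358979301 0.39794021810627267 0.8658731993642074
0.6 -0.07840734641020697 0.3560108740222776 0.8646817774613289
0.8 -0.27840734641020703 0.2735530959551696 0.8498126105107335
```

View pics/o_w.png

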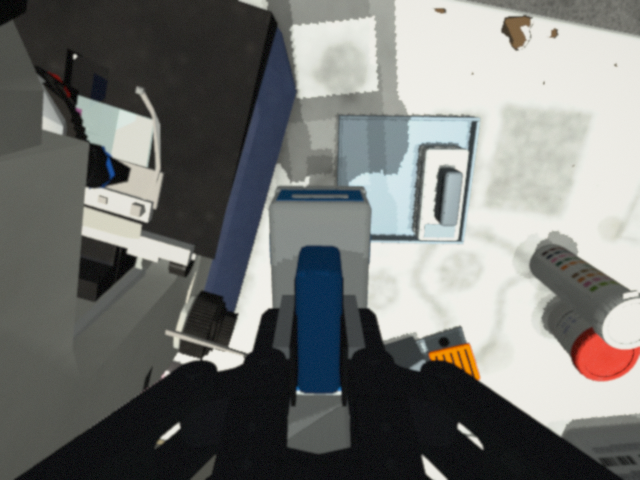

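>>> play_rows:
  deltas:
    - [[0.005,-0.01,0.058],0]
    - [[0.01,-0.02,0.116],0]
    - [[0.015,-0.031,0.174],0]
    - [[0.02,-0.041,0.232],0]
    - [[0.025,-0.052,0.29],0]

```text
time: 18.15
tool_pos: [0.4082, 0.1276, 0.5645]
tool_rot: [-0.003, -0.088, 0.996, -0.007]
contact_force: [1.5, -0.6, -1.6]
gripper_width: 0.169
```

>>> play_rows:
  deltas:
    - [[0.005,-0.01,0.058],0]
    - [[0.01,-0.02,0.116],0]
    - [[0.015,-0.031,0.174],0]
    - [[0.02,-0.041,0.22],0]
    - [[0.025,-0.052,0.25],0]

```text
time: 18.77
tool_pos: [0.4333, 0.0757, 0.8154]
tool_rot: [-0.001, -0.088, 0.996, -0.007]
contact_force: [-0.0, -0.3, -3.0]
gripper_width: 0.169
```

```bash
python3 -c "
from h import *
rep()"
```

```text
t 18.77 pos [0.4333 0.0757 0.8154] x_az -2.9657 toolz [-0.001 -0.015 -1.   ] tilt deg 0.84 j [ 0.013 -0.018  0.662 -0.025  2.499 -1.754] F [-0.  -0.3 -3. ] w 0.169
```

>>> play_rows:
  deltas:
    - [[0,0,0.01],-0.08]
    - [[0,0,0.03],-0.16]
    - [[0,0,0.06],-0.16]
    - [[0,0,0.09],-0.16]
    - [[0,0,0.12],-0.16]

```text
time: 19.4
tool_pos: [0.4278, 0.0742, 0.8805]
tool_rot: [0.023, -0.008, 1.0, -0.007]
contact_force: [-0.3, -0.7, -2.7]
gripper_width: 0.169
```

```bash
python3 -c "
from h import *
rep()"
```

```text
t 19.4 pos [0.4278 0.0742 0.8805] x_az -3.1247 toolz [ 0.047 -0.014 -0.999] tilt deg 2.79 j [ 0.01   0.12   0.356 -0.029  2.619 -1.603] F [-0.3 -0.7 -2.7] w 0.169
```

>>> play_rows:
  deltas:
    - [[-0.012,0,0.06],0]
    - [[-0.024,0,0.12],0]
    - [[-0.036,0,0.18],0]
    - [[-0.048,0,0.24],0]
    - [[-0.06,0,0.3],0]

```text
time: 20.02
tool_pos: [0.382, 0.0703, 0.9051]
tool_rot: [0.053, -0.008, 0.999, -0.008]
contact_force: [0.8, 0.0, -2.6]
gripper_width: 0.171
```

```bash
python3 -c "
from h import *
rep()"
```

```text
t 20.02 pos [0.382  0.0703 0.9051] x_az -3.1237 toolz [ 0.106 -0.015 -0.994] tilt deg 6.13 j [ 1.000e-03  4.300e-02  3.740e-01 -3.100e-02  2.619e+00 -1.614e+00] F [ 0.8  0.  -2.6] w 0.171
```

>>> play_rows:
  deltas:
    - [[-0.008,0,0.062],0]
    - [[-0.016,0,0.124],0]
    - [[-0.024,0,0.186],0]
    - [[-0.032,0,0.248],0]
    - [[-0.04,0,0.31],0]

```text
time: 20.65
tool_pos: [0.3559, 0.0674, 0.9265]
tool_rot: [0.082, -0.009, 0.997, -0.009]
contact_force: [0.1, 0.3, -3.3]
gripper_width: 0.174
```

>>> play_rows:
  deltas:
    - [[-0.008,0,0.062],0]
    - [[-0.016,0,0.124],0]
    - [[-0.024,0,0.186],0]
    - [[-0.032,0,0.248],0]
    - [[-0.04,0,0.31],0]

```text
time: 21.28
tool_pos: [0.3327, 0.0653, 0.9462]
tool_rot: [0.111, -0.009, 0.994, -0.011]
contact_force: [0.7, -0.4, -2.8]
gripper_width: 0.17
```

```bash
python3 -c "
from h import *
rep()"
```

```text
t 21.27 pos [0.3327 0.0653 0.9462] x_az -3.1214 toolz [ 0.22  -0.02  -0.975] tilt deg 12.77 j [-0.013 -0.003  0.304 -0.034  2.619 -1.632] F [ 0.7 -0.4 -2.8] w 0.17
```

>>> play_rows:
  deltas:
    - [[-0.01,0,0.062],0]
    - [[-0.02,0,0.124],0]
    - [[-0.03,0,0.186],0]
    - [[-0.04,0,0.248],0]
    - [[-0.05,0,0.31],0]

```text
time: 21.9
tool_pos: [0.3072, 0.0644, 0.9641]
tool_rot: [0.138, -0.009, 0.99, -0.013]
contact_force: [-0.1, -0.2, -3.1]
gripper_width: 0.167
```

>>> play_rows:
  deltas:
    - [[-0.01,0,0.062],0]
    - [[-0.02,0,0.124],0]
    - [[-0.03,0,0.186],0]
    - [[-0.04,0,0.248],0]
    - [[-0.05,0,0.31],0]

```text
time: 22.52
tool_pos: [0.2844, 0.0646, 0.9804]
tool_rot: [0.165, -0.009, 0.986, -0.015]
contact_force: [-0.3, -0.1, -3.1]
gripper_width: 0.174
```

>>> play_rows:
  deltas:
    - [[-0.01,0,0.062],0]
    - [[-0.02,0,0.124],0]
    - [[-0.03,0,0.186],0]
    - [[-0.04,0,0.248],0]
    - [[-0.05,0,0.31],0]

```text
time: 23.15
tool_pos: [0.2633, 0.066, 0.9952]
tool_rot: [0.19, -0.009, 0.982, -0.017]
contact_force: [-0.8, 0.4, -3.7]
gripper_width: 0.175
```

```bash
python3 -c "
from h import *
rep()"
```

```text
t 23.15 pos [0.2633 0.066  0.9952] x_az -3.1162 toolz [ 0.372 -0.03  -0.928] tilt deg 21.94 j [ 0.    -0.048  0.189 -0.06   2.619 -1.646] F [-0.8  0.4 -3.7] w 0.175
```

>>> play_rows:
  deltas:
    - [[-0.01,0,0.062],0]
    - [[-0.02,0,0.124],0]
    - [[-0.03,0,0.186],0]

```text
time: 23.52
tool_pos: [0.2479, 0.0673, 1.0089]
tool_rot: [0.213, -0.009, 0.977, -0.019]
contact_force: [0.0, 0.0, -3.5]
gripper_width: 0.173
```

```bash
python3 -c "
from h import *
rep()"
```

```text
t 23.52 pos [0.2479 0.0673 1.0089] x_az -3.1139 toolz [ 0.417 -0.033 -0.908] tilt deg 24.75 j [ 0.018 -0.042  0.133 -0.082  2.619 -1.651] F [ 0.   0.  -3.5] w 0.173
```

>>> play_rows:
  deltas:
    - [[0.022,0.0256,-0.053],-0.08]
    - [[0.044,0.0512,-0.106],-0.16]
    - [[0.066,0.0768,-0.159],-0.24]
    - [[0.088,0.1024,-0.212],-0.32]
    - [[0.11,0.128,-0.265],-0.4]

```text
time: 24.15
tool_pos: [0.3511, 0.1878, 0.7585]
tool_rot: [0.205, 0.186, 0.959, -0.062]
contact_force: [0.5, -0.1, -2.8]
gripper_width: 0.171
```

```bash
python3 -c "
from h import *
rep()"
```

```text
t 24.15 pos [0.3511 0.1878 0.7585] x_az 2.7693 toolz [ 0.37  -0.195 -0.909] tilt deg 24.69 j [ 0.558 -0.363  1.124 -0.434  2.11  -0.906] F [ 0.5 -0.1 -2.8] w 0.171
```

>>> play_rows:
  deltas:
    - [[0.02,0.024,-0.049],-0.074]
    - [[0.04,0.047,-0.098],-0.148]
    - [[0.06,0.07,-0.147],-0.222]
    - [[0.081,0.094,-0.195],-0.296]
    - [[0.102,0.118,-0.244],-0.37]

```text
time: 24.78
tool_pos: [0.4529, 0.3054, 0.5141]
tool_rot: [0.19, 0.359, 0.908, -0.099]
contact_force: [0.2, 0.7, -2.9]
gripper_width: 0.173
```

>>> play_rows:
  deltas:
    - [[0.02,0.024,-0.049],-0.074]
    - [[0.04,0.047,-0.098],-0.148]
    - [[0.06,0.07,-0.147],-0.222]
    - [[0.082,0.094,-0.19],-0.289]
    - [[0.082,0.094,-0.19],-0.289]

```text
time: 25.4
tool_pos: [0.5334, 0.398, 0.3168]
tool_rot: [0.171, 0.484, 0.848, -0.131]
contact_force: [-0.2, -1.3, -3.2]
gripper_width: 0.171
```

```bash
cat > hand.py <<'E'
from h import *
import sys
def inhand(n,pitches=(20,22,24,26,28)):
    s,pp,R=tool()
    p,d=grab_frame(n);W=cloud(p,d,camera_params(n))
    o=outline_of(n,'fresh_pack_mid');print([(round(k['confidence'],2),k['box']) for k in o])
    r=cv2.erode(o[0]['region'].astype(np.uint8),np.ones((3,3)))>0
    q=W[r];q=q[~np.isnan(q).any(1)]
    X=-R[:,0];c=pp+.003*X+R[:,2]*.0236
    q=q[np.linalg.norm(q-c,axis=1)<.09]
    for pt in pitches:
        v,e=fitpack(q,[*c,np.arctan2(X[1],X[0])],np.radians(pt));print(n,len(q),pt,np.round(v,4),round(e,5),'rel XYZ mm',np.round((v[:3]-pp)@np.c_[X,R[:,1],-R[:,2]]*1000,1))
    return p
E
python3 -c "
from hand import *
rep()
p=inhand('scene');cv2.imwrite('pics/p_s.png',cv2.resize(p[60:300,180:480],(750,600)))
p=inhand('wrist',(24,));cv2.imwrite('pics/p_w.png',p)
"
```

```text
t 25.4 pos [0.5334 0.398  0.3168] x_az 2.1186 toolz [ 0.163 -0.388 -0.907] tilt deg 24.9 j [ 0.698  0.207  1.346 -0.418  1.712  0.131] F [-0.2 -1.3 -3.2] w 0.171
[(0.98, [256.5, 116.0, 299.1, 193.8])]
scene 1462 20 [ 0.5393  0.3889  0.2936 -1.0571] 0.00089 rel XYZ mm [  0.1   1.9 -25.5]
scene 1462 22 [ 0.5394  0.3888  0.2945 -1.0544] 0.0007 rel XYZ mm [  0.6   1.9 -24.7]
scene 1462 24 [ 0.5394  0.3888  0.2954 -1.0548] 0.00062 rel XYZ mm [  1.    1.9 -23.9]
scene 1462 26 [ 0.5394  0.3889  0.2963 -1.0554] 0.00064 rel XYZ mm [  1.4   1.8 -23.1]
scene 1462 28 [ 0.5394  0.389   0.2972 -1.0565] 0.00076 rel XYZ mm [  1.6   1.8 -22.2]
[(0.67, [268.6, 185.2, 372.9, 395.5])]
wrist 14640 24 [ 0.5398  0.387   0.3069 -1.0714] 0.00041 rel XYZ mm [  3.3   0.2 -22.5]
```

View pics/p_s.png

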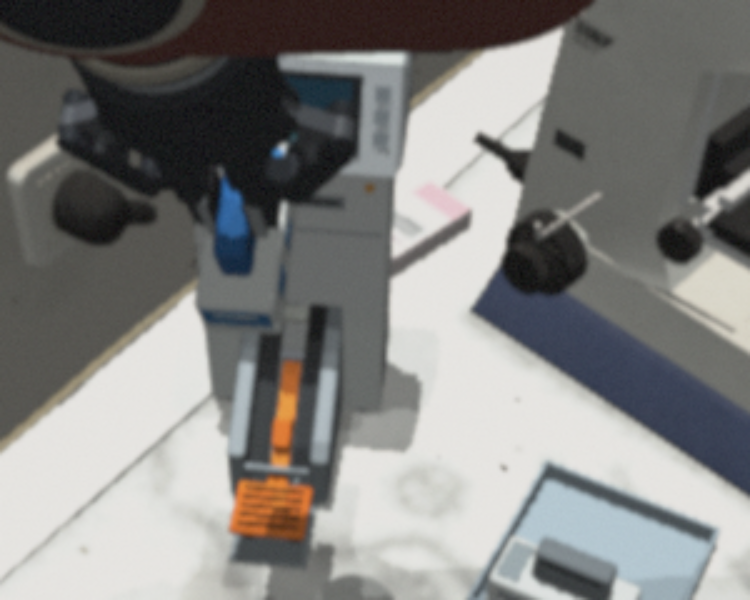

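View pics/p_w.png

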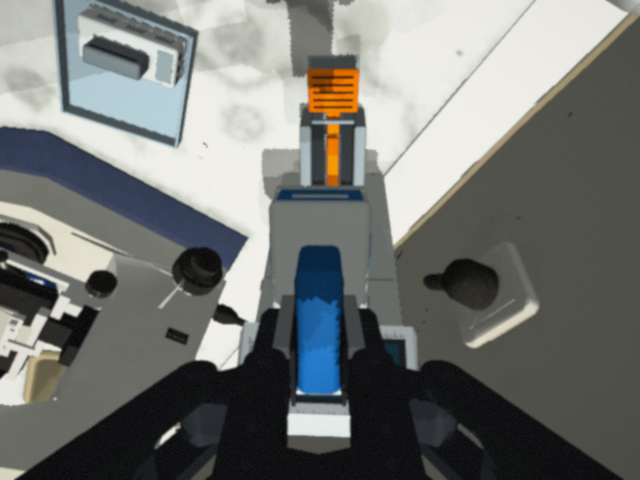

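```bash
cat >> hand.py <<'E'
def full(n,name='fresh_pack_mid',save=None,lim=.09):
    s,pp,R=tool()
    p,d=grab_frame(n);W=cloud(p,d,camera_params(n))
    o=outline_of(n,name)
    if save: cv2.imwrite(save,p)
    if not o: print('none');return
    r=cv2.erode(o[0]['region'].astype(np.uint8),np.ones((3,3)))>0
    q=W[r];q=q[~np.isnan(q).any(1)]
    R0=np.c_[-R[:,0],R[:,1],-R[:,2]]
    c=pp+R0@[.0029,0,-.0236]
    q=q[np.linalg.norm(q-c,axis=1)<lim]
    def f(v): return packsd((q-v[:3])@(R0@Ro.from_rotvec(v[3:]).as_matrix()))
    s=least_squares(f,np.r_[c,0,0,0],loss='soft_l1',f_scale=.002,x_scale=[.01]*3+[.1]*3)
    M=R0@Ro.from_rotvec(s.x[3:]).as_matrix()
    print(n,len(q),'mid',np.round(s.x[:3],4),'rel mm',np.round((s.x[:3]-pp)@R0*1000,1),'relrot deg',np.round(np.degrees(s.x[3:]),2),'med',round(np.median(np.abs(s.fun)),5))
    th=np.radians(24);B=Ro.from_euler('ZY',[-1.0315,-th]).as_matrix();S=np.array([.6069,.2788,.081])
    print('  bay coords rel seat mm',np.round((s.x[:3]-S)@B*1000,1),'rot vs bay deg',np.round(np.degrees(Ro.from_matrix(B.T@M).as_rotvec()),2), 'TCP-implied',np.round((pp+R0@[.0029,0,-.0236]-S)@B*1000,1),'toolrot vs bay',np.round(np.degrees(Ro.from_matrix(B.T@R0).as_rotvec()),2))
E
python3 -c "
from hand import *
full('scene');full('wrist')"
```

```text
scene 1480 mid [0.541  0.3895 0.3092] rel mm [  1.    1.9 -23.9] relrot deg [ 0.31  0.41 -0.15] med 0.00052
  bay coords rel seat mm [-24.8   0.3 260.8] rot vs bay deg [-2.07 -0.18 -0.22] TCP-implied [-23.   -1.5 261.3] toolrot vs bay [-2.38 -0.59 -0.07]
wrist 14442 mid [0.5404 0.3874 0.3096] rel mm [  2.1   0.1 -25.1] relrot deg [ 0.79  0.08 -0.39] med 0.00039
  bay coords rel seat mm [-23.3  -1.3 260.7] rot vs bay deg [-1.51 -0.49 -0.5 ] TCP-implied [-22.6  -1.4 262.2] toolrot vs bay [-2.3  -0.57 -0.11]
```

>>> play_rows:
  deltas:
    - [[0.011,-0.018,-0.052],0]
    - [[0.022,-0.037,-0.104],0]
    - [[0.034,-0.056,-0.156],0]
    - [[0.046,-0.0755,-0.2123],0]
    - [[0.046,-0.0755,-0.2123],0]

```text
time: 26.42
tool_pos: [0.5776, 0.3196, 0.1101]
tool_rot: [0.172, 0.486, 0.847, -0.129]
contact_force: [-0.7, 0.7, -2.4]
gripper_width: 0.171
```

```bash
python3 -c "
from hand import *
rep()
full('scene',save='pics/q_s.png');full('wrist',save='pics/q_w.png')
p=cv2.imread('pics/q_s.png');cv2.imwrite('pics/q_s.png',cv2.resize(p[100:300,210:410],(600,600)))"
```

```text
t 26.43 pos [0.5776 0.3196 0.1101] x_az 2.1128 toolz [ 0.166 -0.385 -0.908] tilt deg 24.8 j [ 0.568  0.305  1.583 -0.438  1.351  0.157] F [-0.7  0.7 -2.4] w 0.171
scene 642 mid [0.5841 0.3105 0.089 ] rel mm [  1.4   2.2 -23.6] relrot deg [ 0.34  0.35 -0.54] med 0.00071
  bay coords rel seat mm [-32.2  -3.3  23.2] rot vs bay deg [-2.85 -0.27 -0.43] TCP-implied [-30.7  -5.5  23.3] toolrot vs bay [-3.2  -0.6   0.12]
wrist 14602 mid [0.5875 0.313  0.0976] rel mm [  2.7   1.  -23. ] relrot deg [ 1.05  0.07 -0.43] med 0.00039
  bay coords rel seat mm [-29.2   0.9  31.2] rot vs bay deg [-1.42 -0.56 -0.48] TCP-implied [-28.9  -0.2  30.6] toolrot vs bay [-2.47 -0.62 -0.05]
```

View pics/q_s.png

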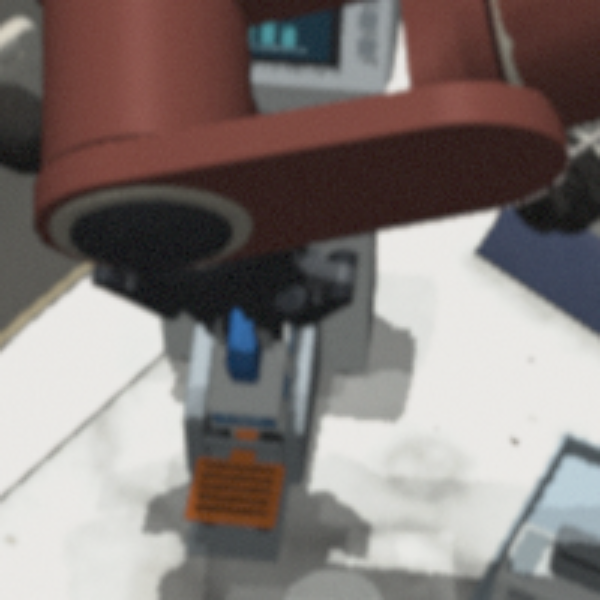

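View pics/q_w.png

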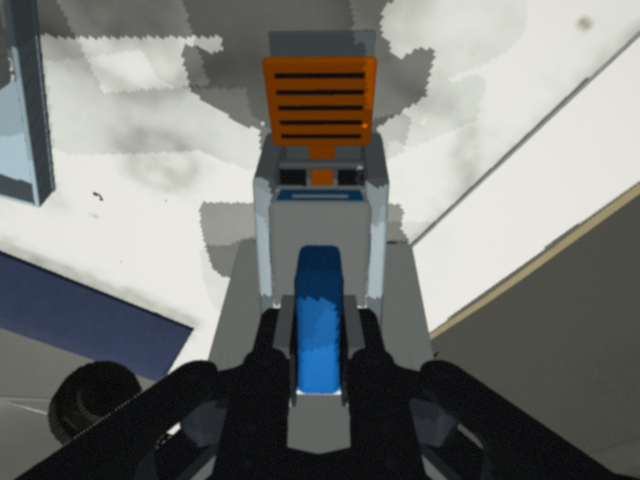

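```bash
python3 -c "
from hand import *
rep();full('scene');full('wrist');rep()"
```

```text
t 26.62 pos [0.5825 0.3248 0.1201] x_az 2.1081 toolz [ 0.181 -0.377 -0.908] tilt deg 24.7 j [ 0.571  0.299  1.572 -0.439  1.35   0.157] F [-0.2 -0.8 -3. ] w 0.172
scene 727 mid [0.5892 0.3159 0.0989] rel mm [  1.2   2.2 -23.9] relrot deg [ 0.99  0.84 -0.6 ] med 0.00068
  bay coords rel seat mm [-30.1   3.9  33. ] rot vs bay deg [-1.2   0.21 -0.72] TCP-implied [-28.5   1.7  33.3] toolrot vs bay [-2.2  -0.61 -0.12]
wrist 14625 mid [0.588  0.3137 0.0974] rel mm [  2.1   0.3 -25.5] relrot deg [ 0.62  0.12 -0.16] med 0.0004
  bay coords rel seat mm [-29.6   1.7  31.1] rot vs bay deg [-1.6  -0.49 -0.26] TCP-implied [-28.7   1.5  33.1] toolrot vs bay [-2.22 -0.61 -0.1 ]
t 26.82 pos [0.5816 0.3243 0.1184] x_az 2.1093 toolz [ 0.179 -0.378 -0.908] tilt deg 24.71 j [ 0.571  0.3    1.573 -0.439  1.35   0.157] F [-0.1 -0.2 -3.3] w 0.169
```

>>> play_rows:
  deltas:
    - [[0.001,-0.004,-0.008],0]
    - [[0.0025,-0.007,-0.016],0]
    - [[0.0033,-0.0094,-0.0219],0]
    - [[0.0033,-0.0094,-0.0219],0]
    - [[0.0033,-0.0094,-0.0219],0]

```text
time: 27.45
tool_pos: [0.5845, 0.3136, 0.0937]
tool_rot: [0.175, 0.486, 0.847, -0.124]
contact_force: [4.5, 1.6, -5.6]
gripper_width: 0.173
```

```bash
python3 -c "
from hand import *
rep();full('wrist',save='pics/r_w.png');full('scene',save='pics/r_s.png');rep()
p=cv2.imread('pics/r_s.png');cv2.imwrite('pics/r_s.png',cv2.resize(p[160:280,240:360],(600,600),interpolation=cv2.INTER_CUBIC))"
```

```text
t 27.45 pos [0.5845 0.3136 0.0937] x_az 2.1102 toolz [ 0.176 -0.38  -0.908] tilt deg 24.73 j [ 0.556  0.32   1.594 -0.444  1.31   0.16 ] F [ 4.5  1.6 -5.6] w 0.173
wrist 14704 mid [0.5902 0.3026 0.0721] rel mm [  2.3   0.3 -24.8] relrot deg [ 1.04  0.13 -0.34] med 0.0004
  bay coords rel seat mm [-30.1  -2.1   3.6] rot vs bay deg [-1.47 -0.49 -0.35] TCP-implied [-29.5  -2.4   4.8] toolrot vs bay [-2.51 -0.61 -0.01]
scene 625 mid [0.591  0.3045 0.0726] rel mm [  1.3   1.9 -23.9] relrot deg [ 0.83  0.73 -0.78] med 0.00077
  bay coords rel seat mm [-31.   -0.5   4.6] rot vs bay deg [-1.67  0.1  -0.79] TCP-implied [-29.5  -2.4   5.1] toolrot vs bay [-2.51 -0.62 -0.  ]
t 27.65 pos [0.5844 0.3137 0.0939] x_az 2.1103 toolz [ 0.176 -0.379 -0.908] tilt deg 24.73 j [ 0.556  0.319  1.594 -0.444  1.31   0.16 ] F [ 4.8  1.6 -5. ] w 0.169
```

View pics/r_w.png

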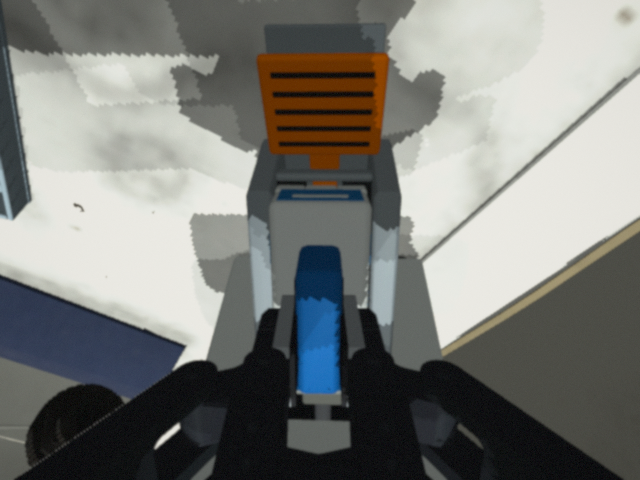

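View pics/r_s.png

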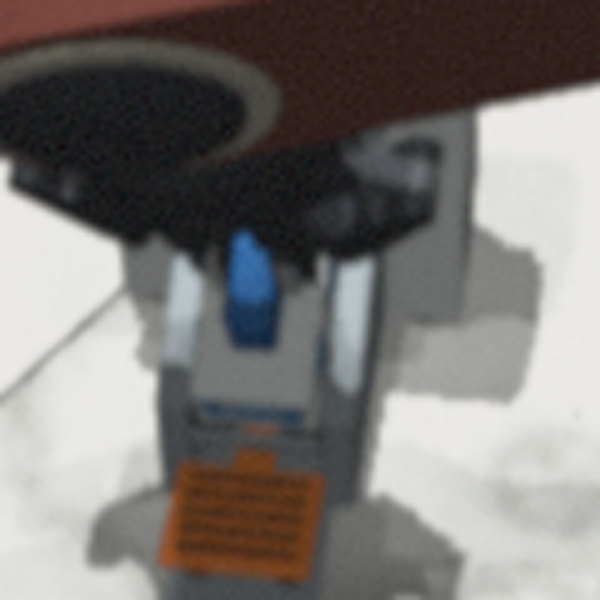

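>>> play_rows:
  deltas:
    - [[0.0022,-0.0008,0.0004],0]
    - [[0.003,-0.0022,-0.0029],0]
    - [[0.0034,-0.0029,-0.0047],0]
    - [[0.0034,-0.0029,-0.0047],0]

```text
time: 28.15
tool_pos: [0.5871, 0.3108, 0.0906]
tool_rot: [0.174, 0.486, 0.847, -0.125]
contact_force: [-3.5, 1.0, 5.0]
gripper_width: 0.176
```

```bash
python3 -c "
from hand import *
rep();full('wrist',save='pics/s_w.png');rep()
B=Ro.from_euler('ZY',[-1.0315,-np.radians(24)]).as_matrix()
print('F bay',status.state()['contact_force']@B)
"
```

```text
t 28.15 pos [0.5871 0.3108 0.0906] x_az 2.1097 toolz [ 0.174 -0.381 -0.908] tilt deg 24.75 j [ 0.55   0.325  1.593 -0.445  1.306  0.157] F [-3.5  1.   5. ] w 0.176
wrist 0 mid [0.5926 0.2995 0.0704] rel mm [  2.9   0.  -23.6] relrot deg [0. 0. 0.] med nan
  bay coords rel seat mm [-27.3  -1.7   0.5] rot vs bay deg [-2.63 -0.62 -0.03] TCP-implied [-27.3  -1.7   0.5] toolrot vs bay [-2.63 -0.62 -0.03]
t 28.25 pos [0.5872 0.3108 0.0906] x_az 2.1098 toolz [ 0.175 -0.38  -0.908] tilt deg 24.75 j [ 0.55   0.325  1.593 -0.445  1.305  0.157] F [-4.7  0.8  5.7] w 0.174
F bay [-0.55102413 -3.64186113  6.51160751]
  return _methods._mean(a, axis=axis, dtype=dtype,
  ret = ret.dtype.type(ret / rcount)
```

>>> play_rows:
  deltas:
    - [[0.0022,-0.0046,0.0012],0]
    - [[0.0046,-0.0086,0.0032],0]
    - [[0.0067,-0.0125,0.0052],0]
    - [[0.0067,-0.0125,0.0052],0]

```text
time: 28.75
tool_pos: [0.5937, 0.3014, 0.0955]
tool_rot: [0.173, 0.486, 0.848, -0.121]
contact_force: [-5.4, 9.2, 3.4]
gripper_width: 0.174
```

```bash
cat >> hand.py <<'E'
def fb():
    s,pp,R=tool();B=Ro.from_euler('ZY',[-1.0315,-np.radians(24)]).as_matrix();S=np.array([.6069,.2788,.081])
    R0=np.c_[-R[:,0],R[:,1],-R[:,2]]
    print('t',round(s['time'],2),'F bay',np.round(s['contact_force']@B,1),'implied mid',np.round((pp+R0@[.0029,0,-.0236]-S)@B*1000,1),'rot',np.round(np.degrees(Ro.from_matrix(B.T@R0).as_rotvec()),2),'w',round(s['gripper_width'],3))
E
python3 -c "
from hand import *
fb();p,d=grab_frame('wrist');cv2.imwrite('pics/t_w.png',p);fb()
"
```

```text
t 28.75 F bay [-8.3  0.   7.5] implied mid [-15.   -0.7   0.3] rot [-2.34 -0.31 -0.03] w 0.174
t 28.8 F bay [-7.9  0.5  8.2] implied mid [-14.9  -0.7   0.3] rot [-2.34 -0.32 -0.03] w 0.169
```

View pics/t_w.png

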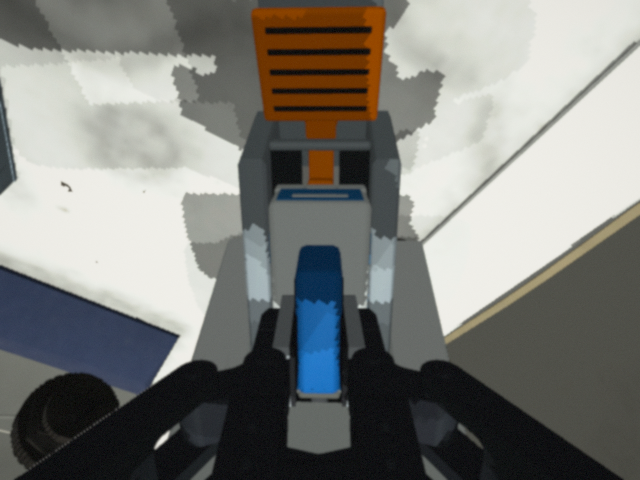

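>>> play_rows:
  deltas:
    - [[0.0026,-0.0042,0.0012],0]
    - [[0.005,-0.0084,0.0028],0]
    - [[0.0074,-0.0124,0.0045],0]
    - [[0.0098,-0.0164,0.0063],0]
    - [[0.0098,-0.0164,0.0063],0]

```text
time: 29.42
tool_pos: [0.6032, 0.2864, 0.1033]
tool_rot: [0.173, 0.486, 0.848, -0.12]
contact_force: [-10.1, 12.2, 8.9]
gripper_width: 0.17
```

```bash
python3 -c "
from hand import *
fb();p,d=grab_frame('wrist');cv2.imwrite('pics/u_w.png',p);fb()
"
```

```text
t 29.43 F bay [-10.7  -2.4  14.5] implied mid [ 4.4 -0.2  0.2] rot [-2.28 -0.23 -0.05] w 0.17
t 29.48 F bay [-10.5  -2.7  15. ] implied mid [ 4.4 -0.2  0.2] rot [-2.28 -0.24 -0.05] w 0.171
```

View pics/u_w.png

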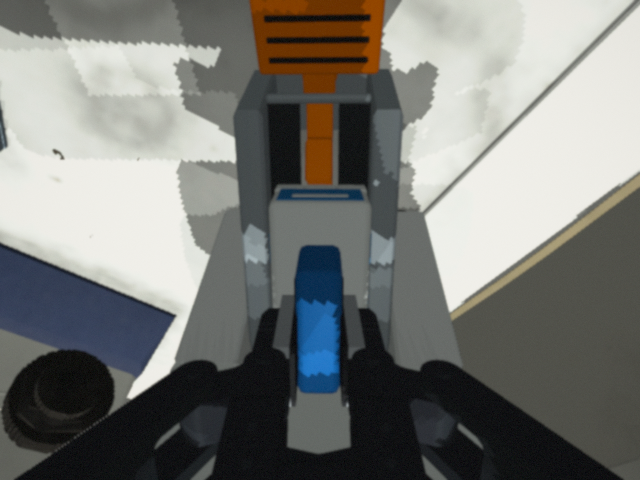

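>>> play_rows:
  deltas:
    - [[0.0014,-0.0024,0.0012],0]
    - [[0.0019,-0.0031,0.0016],0]
    - [[0.0019,-0.0031,0.0016],0]

```text
time: 29.85
tool_pos: [0.6037, 0.2854, 0.1037]
tool_rot: [0.171, 0.486, 0.849, -0.119]
contact_force: [-12.7, 20.5, 8.7]
gripper_width: 0.171
```

```bash
python3 -c "
from hand import *
fb()
p,d=grab_frame('wrist');W=cloud(p,d,camera_params('wrist'))
B=Ro.from_euler('ZY',[-1.0315,-np.radians(24)]).as_matrix();S=np.array([.6069,.2788,.081])-B@[.0445,0,.016]
for r in range(20,200,10): 
    print(r,np.round((np.nanmedian(W[r-1:r+2,314:323],axis=(0,1))-S)@B*1000,1), np.round((np.nanmedian(W[r-1:r+2,352:358],axis=(0,1))-S)@B*1000,1),np.round(np.nanmedian(W[r-1:r+2,314:323,2])*1000,1))
cv2.imwrite('pics/v_w.png',cv2.resize(p[0:240,200:440],(600,600),interpolation=cv2.INTER_CUBIC))
"
```

```text
t 29.85 F bay [-18.5  -0.4  17.7] implied mid [ 5.4 -0.3  0.1] rot [-2.25  0.03 -0.  ] w 0.171
20 [-60.8  -0.9   9.1] [-60.8  12.9   8.7] 31.9
30 [-57.7  -0.9   7.2] [-57.6  13.    7.4] 31.3
40 [-54.3  -1.    5.9] [-54.2  13.3   5.7] 31.5
50 [-51.   -1.1   3.6] [-50.9  13.3   3.3] 30.8
60 [-47.3  -1.1   2.1] [-47.5  13.4   1.7] 31.0
70 [-43.7  -1.2  -0.8] [-43.7  13.9  -1.1] 29.8
80 [-39.9  -1.5  -5. ] [-40.7  15.4 -31.7] 27.5
90 [-36.8  -1.6  -6.6] [-36.8  15.3 -33. ] 27.3
100 [-31.7  -0.6   2.4] [-31.9  14.2   2.6] 37.5
110 [-27.4  -1.5 -10.6] [-27.8  14.2  -1.5] 27.5
120 [-23.   -1.7 -10.5] [-23.9  14.5  -1.1] 29.4
130 [-18.7  -1.6 -10.3] [-19.6  14.7  -1.5] 31.2
140 [-15.4  -1.2  -0.4] [-15.3  14.6  -1.2] 41.7
150 [-11.3  -1.2   0.7] [-11.1  14.9  -1.3] 44.3
160 [-7.1 -1.   2.9] [-6.6 14.9 -1.2] 48.0
170 [-3.  -1.   4.6] [-2.2 15.1 -1.4] 51.2
180 [ 3.9 -2.  -9.6] [ 2.2 15.2 -1.5] 41.1
190 [ 3.5 -0.6 12.9] [ 3.8 14.5 12.4] 61.5
```

View pics/v_w.png

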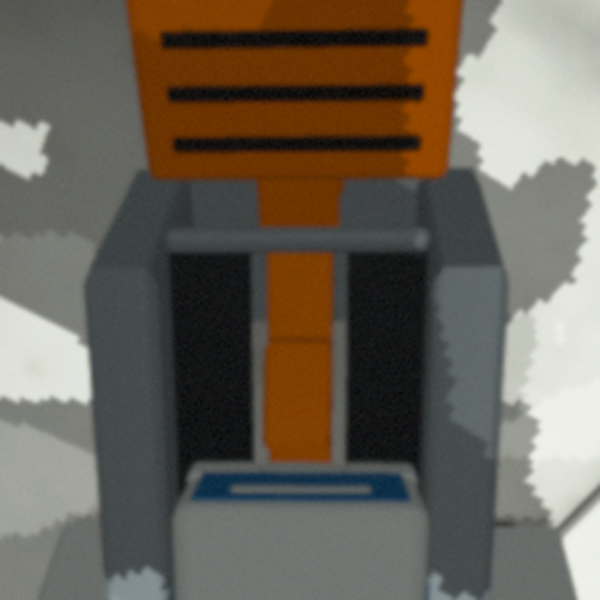

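>>> play_rows:
  deltas:
    - [[-0.0015,0.0025,0.0002],0]
    - [[-0.0028,0.0046,0.0008],0]
    - [[-0.0028,0.0046,0.0008],0]

```text
time: 30.28
tool_pos: [0.603, 0.2857, 0.1035]
tool_rot: [0.174, 0.486, 0.848, -0.122]
contact_force: [-2.5, 6.1, 0.9]
gripper_width: 0.169
```

```bash
python3 -c "
from hand import *
fb()"
```

```text
t 30.27 F bay [-5.6  1.   3.4] implied mid [ 5.  -0.8  0.3] rot [-2.35 -0.42  0.01] w 0.169
```

>>> play_rows:
  deltas:
    - [[0,0,0],0]
    - [[0,0,0],0]
    - [[0,0,0],0]
  grip: -0.2

```text
time: 30.65
tool_pos: [0.603, 0.2827, 0.103]
tool_rot: [0.175, 0.486, 0.847, -0.125]
contact_force: [-0.4, -0.2, -0.2]
gripper_width: 0.402
```

>>> play_rows:
  deltas:
    - [[-0.003,0.006,0.014],0]
    - [[-0.009,0.016,0.041],0]
    - [[-0.02,0.033,0.087],0]
    - [[-0.033,0.055,0.143],0]
    - [[-0.044,0.074,0.193],0]

```text
time: 31.28
tool_pos: [0.5585, 0.3581, 0.2997]
tool_rot: [0.175, 0.486, 0.847, -0.123]
contact_force: [0.5, 1.1, 0.0]
gripper_width: 0.401
```

>>> play_rows:
  deltas:
    - [[-0.04,0.01,0.04],0]
    - [[-0.08,0.01,0.08],0]
    - [[-0.13,0,0.1],0]
    - [[-0.18,0,0.1],0]
    - [[-0.18,0,0.1],0]

```text
time: 31.9
tool_pos: [0.3766, 0.3577, 0.3987]
tool_rot: [0.175, 0.485, 0.848, -0.122]
contact_force: [-0.0, -0.6, 0.2]
gripper_width: 0.401
```

```bash
python3 -c "
from hand import *
rep()
th=np.radians(24)
for n in ('top','scene'):
    p,d=grab_frame(n);cv2.imwrite(f'pics/z_{n}.png',p);W=cloud(p,d,camera_params(n))
    for t,x0,pt in (('fresh_pack_mid',[.607,.279,.081,-1.03],th),('spent_pack_mid',[.37,.292,.019,.15],0)):
        o=outline_of(n,t);print(n,t,[(round(k['confidence'],2),np.round(k['box'])) for k in o])
        if o:
            r=cv2.erode(o[0]['region'].astype(np.uint8),np.ones((3,3)))>0
            q=W[r];q=q[~np.isnan(q).any(1)];print(len(q),*[np.round(a,4) for a in fitpack(q,x0,pt)])
    o=outline_of(n,'pedal_tread')
    if o:
        im=p.astype(int);m=o[0]['region']&(im[...,2]>150)&(im[...,0]<100);print('tread',m.sum(),np.nanmean(W[m],axis=0))
"
```

```text
t 31.9 pos [0.3766 0.3577 0.3987] x_az 2.1118 toolz [ 0.179 -0.377 -0.909] tilt deg 24.64 j [ 0.825 -0.131  1.559 -0.415  1.858  0.203] F [-0.  -0.6  0.2] w 0.401
top fresh_pack_mid [(0.92, array([343., 190., 392., 230.]))]
992 [ 0.6061  0.2789  0.082  -1.0286] 0.0007
top spent_pack_mid [(0.96, array([335., 327., 361., 388.])), (0.47, array([326., 320., 416., 402.]))]
1295 [0.3729 0.2952 0.0203 0.1177] 0.0009
tread 662 [0.55782037 0.35735222 0.0339108 ]
scene fresh_pack_mid [(0.65, array([372., 273., 432., 323.])), (0.58, array([282., 181., 308., 228.]))]
1704 [0.372  0.2937 0.0319 0.1314] 0.0024
scene spent_pack_mid [(0.63, array([374., 271., 436., 322.])), (0.3, array([367., 245., 469., 336.]))]
1691 [0.3733 0.2953 0.0193 0.1747] 0.0007
tread 647 [0.5581775  0.36010489 0.03321844]
```

View pics/z_scene.png

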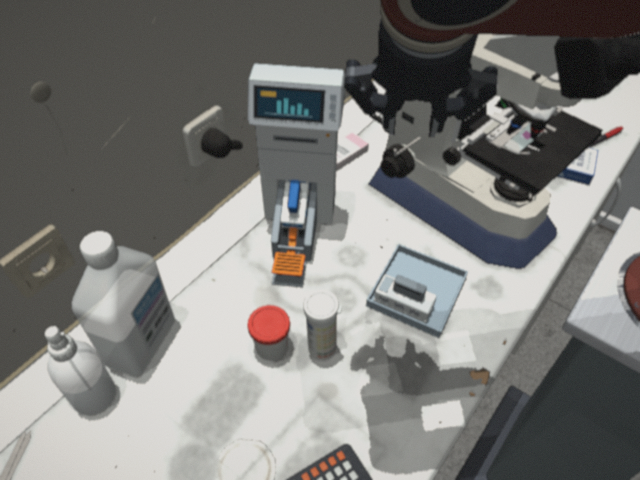

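View pics/z_top.png

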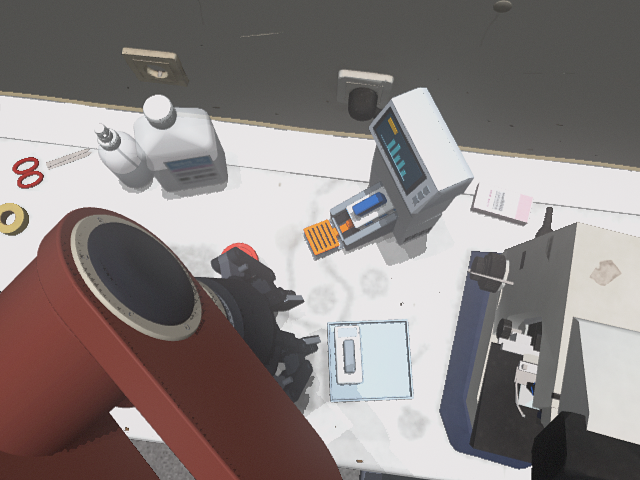

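```bash
python3 -c "
from plant import *
print(ticket.job_done())"
```

```text
the job is handed in; nothing more can be done
None
```

The pack change is done and handed in at about 32 s of the 58 s allowed; no verdict was reported.

**Last checks:**
- **Fresh pack:** it lies within 1 mm of where the spent pack sat when seated, by the top camera. In the scene camera the network confused it with the spent pack in the tray, so that camera gave no independent check of the seat.
- **Catch and pedal:** the catch nose read about 6 mm up in front of the pack. The tread is back at 33–34 mm, as at the start.
- **Spent pack:** it lies flat, fin up, about 37 mm from the tray's centre, with its middle about 19–20 mm above the worktop.
- **Bystanders:** the strip tube and specimen cup look unmoved in the scene picture. I did not measure them again.
- **Gripper:** it is open and clear of everything.

**Differences from the plan:**
- **Leaning the tool:** moves only allow a turn about the vertical, so I pressed the pedal and took out the spent pack with the tool vertical. The 24° lean for the insertion came from driving the arm against its upper reach limit, with the fresh pack in hand.
- **Joint range:** while probing this early on, joint 3 read 0.0545 rad, just below the stated (rounded) limit of 0.06. I could not tell whether that counts as passing its range.
- **Wrist force:** the same move peaked at about 58 N at the wrist, well under the 120 N limit.
- **Setting down the spent pack:** it touched the tray tilted, pressed with up to about 20 N, and dropped flat when the gripper opened.

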